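# Dock the vial tray in the autosampler

### The job

Load the blue vial tray into the autosampler: lift it by its black centre grip, keep it level, lay it flat on the front of the aluminium shuttle and slide its two ears into the side slots, past the spring clips, until the tray is fully home against the blue back stop, lying flat, with both clips sprung down behind the ears. Push gently by feel, because the shuttle is parked somewhere different each time and its stop must not be rammed; then let go, and leave everything else on the bench where it is.

Things in the scene. Friction and masses are not known exactly. Their poses are not given: they have to be found in the camera images.
- tray_grip (a point): Middle of the black upright grip of the loose blue vial tray (0.3 kg), on the tray's centre, 33 mm above its underside; x is the slide-in direction, z up. The grip is 12 mm thick (x), 44 mm wide (y), its top 52 mm above the underside: take it from above, fingers closing along x. Free of vials before and behind it for |y| below 28 mm; vials beside it reach 39 mm above the underside.
- tray_under (a point): Centre of the tray's underside, axes as tray_grip. Plate 86 mm (x) by 128 mm (y), 5 mm thick; two ears, 5 mm thick, x -22 to +22 mm, stick out to y = +-75 mm, flush with the underside. The vials (white and red caps) are fixed in the tray.
- sampler: White autosampler, fixed: low deck 46 mm high, x -200 to +135, y -145 to +195 mm, with an aluminium tray shuttle on top and a probe tower with clear guard at the left rear corner (x -60 to +126, y +130 to +190 mm, 220 mm high). Origin: on the bench, on the shuttle's middle line, 27 mm before dock and 60 mm below it; x is the slide-in direction, away from the robot, z up.
- dock (a point): Where the centre of the docked tray's underside lies once the shuttle has run to its inner end: 60 mm above the bench, level with the shuttle's flat floor; axes as the sampler and the docked tray. For loading the shuttle is parked 5 to 49 mm nearer to the robot than that, new each time and not reported, floor, slots, clips and stop with it, and holds still: home is felt, not measured.
- slots (a point): Midway between the two slot mouths, at floor height, 65 mm before dock (shuttle at its inner end; parked, they are 5 to 49 mm nearer). Dark side walls 76.5 mm either side of the middle (1.5 mm play each), mouths flaring out by 7 mm over 25 mm; slot roofs 7.5 mm above the floor. A tray centred 145 mm before dock is clear of the mouths and over the floor however it is parked.
- stop (a point): Foot of the blue back stop (13 mm high), on its front face, 43 mm beyond dock (shuttle at its inner end; parked, it is 5 to 49 mm nearer). The tray's far edge meets it when home. Sliding in takes about 3 to 10 N up the clips and 1 to 7 N while they ride on the ears; it drops as they snap down, the stop is met 1 to 3 mm later, and 11 to 15 N proves it.
- shuttle (a joint): How far in m the shuttle is forced from where its drive holds it, along the slide: 0 when left alone, + when pushed in. Its toothed belt gives 1 mm for every 13.5 N pushed and springs back; it must never be forced more than 1.5 mm (20 N), or the drive slips a tooth.
- clip_left (a joint): Lift in m of the bright steel spring clip in the left (+y) slot, a V-shaped leaf, tip 24.5 mm before the docked tray's centre and 2.5 mm above the floor: 0 when down (slot empty, or sprung down behind a docked ear), about 0.0025 while an ear is under it. Presses down with 2 N when down, 4 N when lifted.
- clip_right (a joint): The same for the right (-y) slot.
- wash_bottle: White squeeze wash bottle, 74 mm wide, 166 mm high, origin at the centre of its base. Bystander.
- reagent: Amber reagent bottle with blue cap, 68 mm wide, 150 mm high, origin at the centre of its base. Bystander.
- beaker: Clear beaker, 68 mm wide, 85 mm high, origin at the centre of its base. Bystander.
- tube_rack: White rack of capped tubes, 75 by 150 mm, 93 mm high, origin at the centre of its base. Bystander.
- spare_tray: Green empty tray of another kind, without ears or grip, 86 by 128 by 21 mm, origin at the centre of its underside. Bystander.
- vial_box: Cardboard box of new vials, 90 by 90 by 35 mm, origin at the centre of its underside. Bystander.
- marker: Green and white marker pen lying on the notebook, 135 mm long, origin at its middle. Bystander.

How it is judged:
By the outcome, as a careful person would: the job done as asked, in the order asked, and still so for the second after the job is handed in, with the robot touching nothing.
It also fails if it takes over 53 s, if anything falls off the work surface, if the arm or the gripper's body presses on something with over 40 N, if the wrist force passes 120 N, or if a joint passes its speed limit or range.

### The arm

A 6-joint arm with a two-finger parallel gripper is mounted at the origin on the work surface. World frame = base frame: x ahead of the robot, y to its left, z up, the work surface at z = 0. Lengths are in m, angles in rad, forces in N, time in s.
With the tool pointing down it reaches from about 0.25 to 0.775 m from the base axis. Payload 4 kg.
Tool frame: the origin (TCP) lies midway between the tips of the shut fingers; the grasp point (between the pads) lies 19 mm behind it (robot.tcp_to_grasp is the distance from the TCP to the grasp point, in m); z points along the fingers, x is the direction in which the jaws open and shut, and the axes are right-handed (so a half turn about z gives the same grasp; the last joint's range is limited). The gripper opens to 94 mm and grips with 3 to 60 N. Pads are 16 mm wide; open, the fingers measure 119 mm over their backs; the gripper's body (75 mm by 177 mm) begins 78 mm behind the grasp point.
Start: joints at [1.181, 0.087, 1.371, -0, 1.684, -0.103], TCP at [0.156, 0.528, 0.206] pointing down, gripper open.
Joint ranges: [-3.1, 3.1], [-0.76, 2.03], [0.27, 2.55], [-1.08, 4.22], [0.17, 2.65], [-2.57, 2.57]. Speed limits (rad/s): [2.79, 2.79, 3.14, 3.14, 3.14, 3.14].

### API

Orientations are given as [roll, pitch, yaw] about the fixed x, y, z axes, in that order (R = Rz(yaw) Ry(pitch) Rx(roll)).
In Python, from bench import get_obs, vision, robot gives the robot as it stands.
- The arm moves only by the tool servo_tool, never from a script. Its argument "targets" is text: rows parted by semicolons, each of 7 numbers parted by spaces: the opening, from 0 (shut) to 1 (fully open), then the shift along the tool's x, y, z as a fraction of full scale, then the turn, a rotation vector about the tool's x, y, z as a fraction of full scale. A call has 1 to 12 rows; each row is the pose to reach, as a shift and turn from the pose commanded when the call began, along the tool's axes at that moment, turning the shorter way round; what a row does not reach only later rows make up. Full scale, the value 1, is 0.25 m for a shift and pi rad for a turn. A row lasts 1/12 s, in which the tool goes at most 41.7 mm and 7.16 degrees, less where a joint would pass 70% of its speed; a pose out of reach is approached as far as the arm can. A call with a number of a shift or a turn outside -1 to 1 is refused whole. A call with a gripper value outside its range is refused whole. The fingers move at their own pace and stop on an object; the grip force is fixed at half the most. Time passes only in rows, so rows that repeat a pose let the fingers close. It gives the time, the measured TCP pose, the force and the opening at its end, in the units of the state.
- get_obs(): the state, without advancing time (a new reading comes with each control period).
- vision.snapshot(name): name is "scene" or "top" or "wrist"; returns a dict with "image" (400x640x3 uint8, red, green, blue), "mtx" (3x3 intrinsics, pixels), "k1" (the pictures are not rectified: a ray, as slopes to the right and down, at radius r is drawn at 1 + k1 r^2 times it, then the intrinsics apply), "world_from_camera" (4x4, takes a point from camera to world coordinates); the wrist camera has in their place "T_tool_cam" (4x4, takes a point from camera to tool coordinates, whose origin is the TCP and whose axes are the tool frame's). Camera axes: x right, y down, z forward; pixel columns grow to the right and rows downward; lengths in m; the calibration is good to about 2 mm. A picture is of the moment at which its call begins: read the wrist's pose just before it. There is no depth.
- robot.close_job(): hands the job in, once; it reports no verdict.
The state is a dict: "time": time; "joint_positions": joint angles; "qvel": joint speeds; "joint_torque": joint torques, N m; "tool_pos": TCP position; "ee_rot": TCP orientation; "wrist_force": force on the tool from outside, world axes, zero at the start; "wrist_torque": the same for the moment, N m; "width": finger opening in m.
Only numpy, scipy, OpenCV 4.12 (cv2) and the standard library are available. Lean on these libraries where they do the work, as an engineer would, in place of code of your own. Each camera call takes 0.05 s, during which the arm holds its last target.

## Working session

There is one attempt and no reset: what is moved stays moved. The work goes in short steps, Python scripts to look and compute and a tool call to move; the robot and the scene stay as the last step left them, time stands still between calls to the robot, and variables do not carry over. Pictures are saved under pics/ and viewed, and the job is handed in when it is done.

Besides the shell and the picture viewer there is one more tool, called after ">>>" by a JSON object that holds its "name" and its "arguments". servo_tool: Moves the arm, as the interface text tells. Its arguments: {"type":"object","properties":{"targets":{"type":"string"}},"required":["targets"]}

```bash
ls; mkdir -p pics; python3 - <<'E'
from bench import get_obs, vision, robot
import cv2
o=get_obs();print(o)
for n in("scene","top","wrist"):
    s=vision.snapshot(n);cv2.imwrite(f"pics/{n}0.png",s["image"][:,:,::-1]);print(n,s["mtx"],s["k1"],s.get("world_from_camera",s.get("T_tool_cam")))
E
```

```text
pics
{'time': 0.0, 'joint_positions': array([ 1.18090391e+00,  8.79182516e-02,  1.37225131e+00,  2.34932354e-05,
        1.68358310e+00, -1.03116167e-01]), 'qvel': array([ 0.00122487, -0.00039639,  0.00080232, -0.00019787, -0.00109483,
       -0.00068903]), 'joint_torque': array([ 1.28028954e-03, -3.40170801e+01, -3.02432299e+01,  7.20693218e-02,
        3.27658828e-02, -1.26853652e-04]), 'tool_pos': array([0.15536997, 0.52702836, 0.20432575]), 'ee_rot': array([-3.14134709e+00,  2.14613530e-03,  1.28402296e+00]), 'wrist_force': array([0.86363041, 0.62569932, 0.80419438]), 'wrist_torque': array([ 0.03667733, -0.04407955,  0.01011166]), 'width': 0.0940399359459158}
scene [[389.64201364   0.         318.44200531]
 [  0.         389.64201364 201.22149454]
 [  0.           0.           1.        ]] 0.014796966775697149 [[-8.38179836e-01  3.47698979e-01 -4.20190412e-01  1.08849767e+00]
 [ 5.45393535e-01  5.33403128e-01 -6.46550072e-01  8.17113082e-01]
 [-6.73919361e-04 -7.71094367e-01 -6.36720521e-01  8.92058302e-01]
 [ 0.00000000e+00  0.00000000e+00  0.00000000e+00  1.00000000e+00]]
top [[453.69378549   0.         315.63508663]
 [  0.         453.69378549 200.78870497]
 [  0.           0.           1.        ]] 0.014576017153928953 [[ 6.48254370e-03 -9.82621025e-01  1.85509832e-01  2.42145979e-01]
 [-9.99975995e-01 -6.82389611e-03 -1.20163823e-03  3.09301982e-03]
 [ 2.44665481e-03 -1.85497589e-01 -9.82641673e-01  1.67971770e+00]
 [ 0.00000000e+00  0.00000000e+00  0.00000000e+00  1.00000000e+00]]
wrist [[282.63757082   0.         322.70624075]
 [  0.         282.63757082 196.36364879]
 [  0.           0.           1.        ]] -0.03884367269432973 [[ 9.99999227e-01 -1.05654176e-03 -6.56134370e-04 -9.31022729e-04]
 [ 1.19182051e-03  9.64861731e-01  2.62755436e-01 -7.55533012e-02]
 [ 3.55466852e-04 -2.62756015e-01  9.64862244e-01 -1.78976174e-01]
 [ 0.00000000e+00  0.00000000e+00  0.00000000e+00  1.00000000e+00]]
```

View pics/scene0.png

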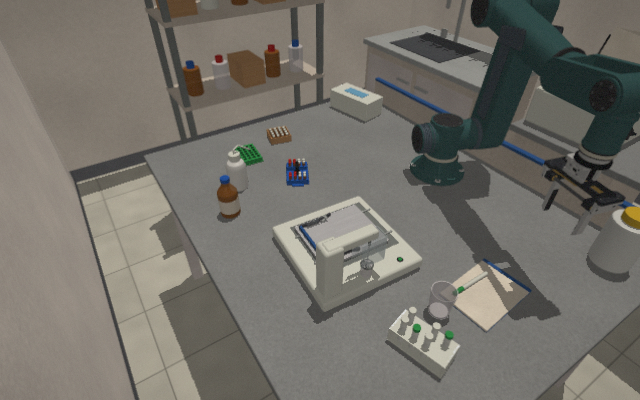

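View pics/top0.png

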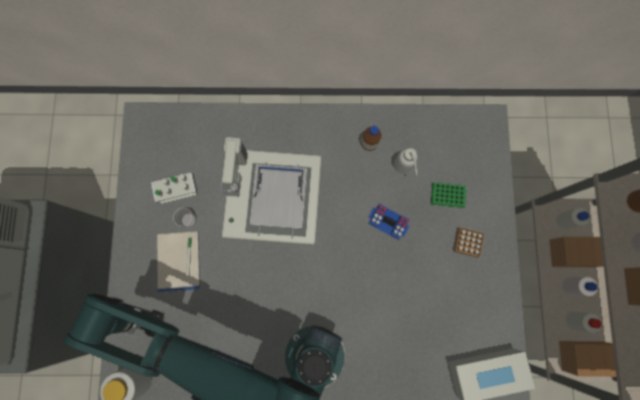

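View pics/wrist0.png

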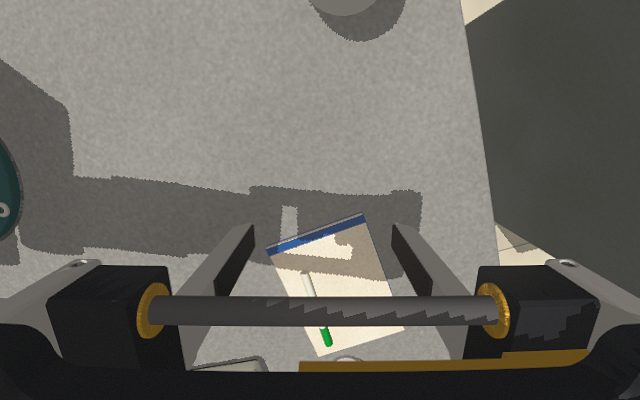

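The top view shows the blue tray near (389,221), rotated, and the sampler near (272,197). Next I'll enlarge both.

```bash
cat > h.py <<'E'
import numpy as np, cv2
from scipy.spatial.transform import Rotation as R
def ray(uv,s):
    m=s["mtx"];k=s["k1"]
    uv=np.atleast_2d(np.asarray(uv,float)).reshape(-1,1,2)
    p=cv2.undistortPoints(uv,m,np.array([k,0,0,0,0.]))
    return np.c_[p.reshape(-1,2),np.ones(len(p))]
def Tw(s,o=None):
    if "world_from_camera" in s: return np.array(s["world_from_camera"])
    T=np.eye(4);T[:3,:3]=R.from_euler('xyz',o["ee_rot"]).as_matrix();T[:3,3]=o["tool_pos"]
    return T@s["T_tool_cam"]
def px2w(uv,z,s,o=None):
    T=Tw(s,o);d=ray(uv,s)@T[:3,:3].T;c=T[:3,3]
    return c+d*((z-c[2])/d[:,2])[:,None]
def w2px(P,s,o=None):
    T=np.linalg.inv(Tw(s,o));P=np.atleast_2d(np.asarray(P,float))
    q,_=cv2.projectPoints(P,cv2.Rodrigues(T[:3,:3])[0],T[:3,3],s["mtx"],np.array([s["k1"],0,0,0,0.]))
    return q.reshape(-1,2)
E
python3 - <<'E'
import cv2
t=cv2.imread("pics/top0.png")
a=cv2.resize(t[195:245,360:420],None,fx=8,fy=8,interpolation=cv2.INTER_CUBIC)
cv2.imwrite("pics/tz1.png",a)
cv2.imwrite("pics/tz2.png",cv2.resize(t[130:250,210:335],None,fx=6,fy=6,interpolation=cv2.INTER_CUBIC)[:, :750][:600+120])
s=cv2.imread("pics/scene0.png")
cv2.imwrite("pics/sz1.png",cv2.resize(s[190:310,265:425],None,fx=5,fy=5,interpolation=cv2.INTER_CUBIC))
E
```

```text
(no output)
```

View pics/tz1.png

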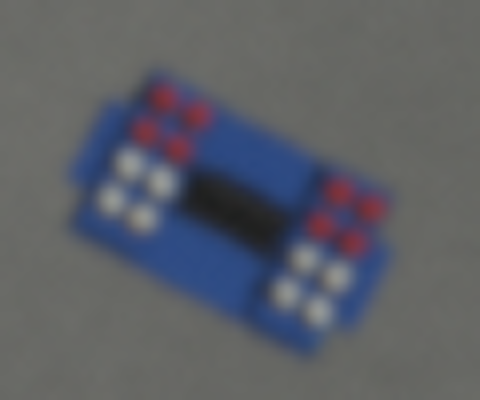

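View pics/tz2.png

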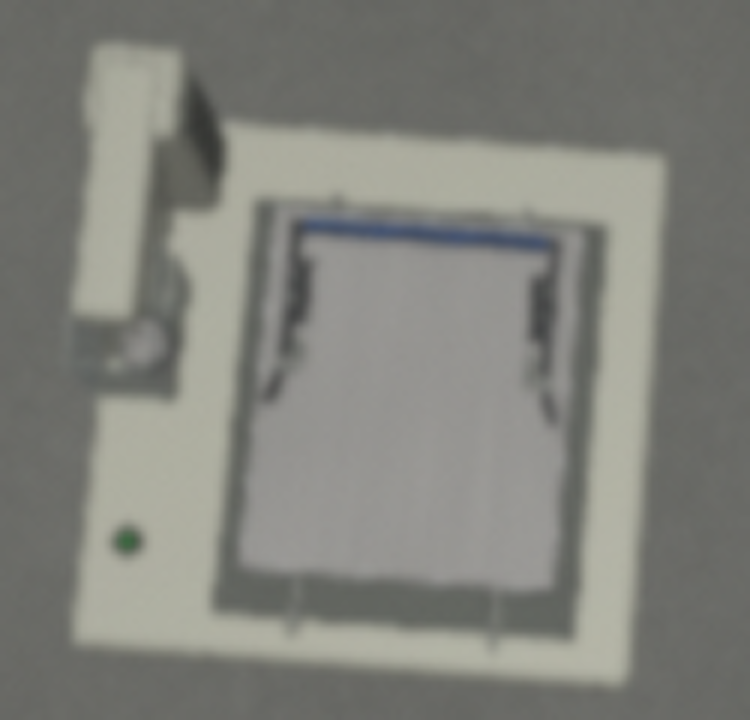

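View pics/sz1.png

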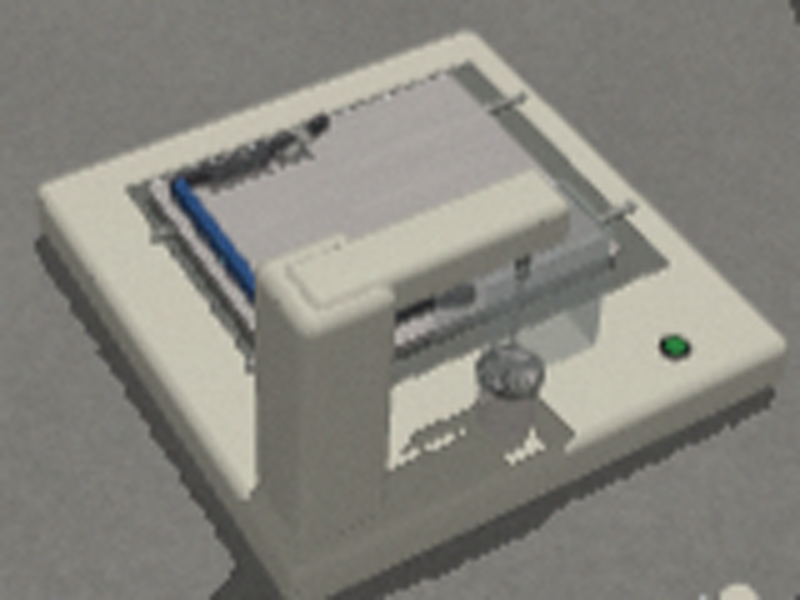

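```bash
python3 - <<'E'
from bench import get_obs, vision
from h import *
s=vision.snapshot("top")
def f(p,x0,y0,k): return [((p[0]+.5)/k-.5+x0),((p[1]+.5)/k-.5+y0)]
for n,pts,z,x0,y0,k in [
 ("deck TR,BR,BL",[(665,155),(627,685),(74,643)],.046,210,130,6),
 ("floor BL,BR",[(240,570),(553,589)],.060,210,130,6),
 ("stop top front L,R",[(298,232),(555,246)],.073,210,130,6),
 ("tray corners TL,BL,BR,TR",[(155,70),(75,222),(315,352),(395,190)],.004,360,195,8),
 ("grip ends top",[(190,190),(280,240)],.052,360,195,8),
 ("grip ends top faces",[(193,178),(290,222),(183,200),(265,250)],.050,360,195,8)]:
    w=px2w([f(p,x0,y0,k) for p in pts],z,s);print(n);print(w.round(4))
    d=np.diff(w,axis=0);print(np.linalg.norm(d,axis=1).round(4),np.degrees(np.arctan2(d[:,1],d[:,0])).round(2), w.mean(0).round(4))
E
```

```text
deck TR,BR,BL
[[ 0.7231 -0.0156  0.046 ]
 [ 0.3932  0.0057  0.046 ]
 [ 0.4163  0.3382  0.046 ]]
[0.3307 0.3333] [176.31  86.03] [0.5108 0.1094 0.046 ]
floor BL,BR
[[0.4592 0.238  0.06  ]
 [0.449  0.0504 0.06  ]]
[0.1879] [-93.11] [0.4541 0.1442 0.06  ]
stop top front L,R
[[0.6649 0.2078 0.073 ]
 [0.6573 0.0513 0.073 ]]
[0.1567] [-92.8] [0.6611 0.1295 0.073 ]
tray corners TL,BL,BR,TR
[[ 0.5505 -0.2367  0.004 ]
 [ 0.4783 -0.1981  0.004 ]
 [ 0.4184 -0.3081  0.004 ]
 [ 0.4944 -0.3475  0.004 ]]
[0.0819 0.1253 0.0856] [ 151.85 -118.55  -27.41] [ 0.4854 -0.2726  0.004 ]
grip ends top
[[ 0.4865 -0.2446  0.052 ]
 [ 0.464  -0.2848  0.052 ]]
[0.0461] [-119.3] [ 0.4752 -0.2647  0.052 ]
grip ends top faces
[[ 0.4923 -0.2464  0.05  ]
 [ 0.4725 -0.2899  0.05  ]
 [ 0.4822 -0.2417  0.05  ]
 [ 0.4596 -0.2782  0.05  ]]
[0.0478 0.0492 0.043 ] [-114.53   78.6  -121.67] [ 0.4767 -0.264   0.05  ]
```

```bash
cat >> h.py <<'E'
def frac(pos,yaw,base=None):
    """fractions for a level target pos,yaw from base (pos,rot) or the measured pose"""
    from bench import get_obs
    o=get_obs()
    p,e=(o["tool_pos"],o["ee_rot"]) if base is None else base
    Rm=R.from_euler('xyz',e); Rt=R.from_euler('xyz',[np.pi,0,np.radians(yaw)])
    d=Rm.inv().apply(np.array(pos)-p); rv=(Rm.inv()*Rt).as_rotvec()
    print("t %.2f"%o["time"],"d",(d/0.25).round(4),"rv",(rv/np.pi).round(4),"dist",np.linalg.norm(d).round(4))
E
python3 - <<'E'
from h import *
frac([.467,-.295,.206],-28,([.156,.528,.206],[np.pi,0,1.284]))
E
```

```text
t 0.20 d [-2.8056  2.1244  0.    ] rv [ 0.     -0.      0.5643] dist 0.8798
```

>>> {"name": "servo_tool", "arguments": {"targets": "0.7 -0.95 0.72 -0.1 0 0 0.28; 0.7 -0.95 0.72 -0.1 0 0 0.28; 0.7 -0.95 0.72 -0.1 0 0 0.28; 0.7 -0.95 0.72 -0.1 0 0 0.28; 0.7 -0.95 0.72 -0.1 0 0 0.28; 0.7 -0.95 0.72 -0.1 0 0 0.28; 0.7 -0.95 0.72 -0.1 0 0 0.28; 0.7 -0.95 0.72 -0.1 0 0 0.28"}}

```text
time: 0.87
tool_pos: [0.2628, 0.2446, 0.2314]
ee_rot: [3.139, -0.002, 0.394]
wrist_force: [-0.2, 0.0, 0.1]
width: 0.0658
```

```bash
python3 - <<'E'
from h import *
frac([.467,-.295,.20],-28)
E
```

```text
t 0.87 d [-0.0738  2.3062  0.1305] rv [ 0.0003 -0.001   0.2809] dist 0.5778
```

>>> {"name": "servo_tool", "arguments": {"targets": "0.7 -0.03 1 0 0 0 0.281; 0.7 -0.03 1 0 0 0 0.281; 0.7 -0.03 1 0 0 0 0.281; 0.7 -0.03 1 0 0 0 0.281; 0.7 -0.03 1 0 0 0 0.281; 0.7 -0.03 1 0 0 0 0.281; 0.7 -0.03 1 0 0 0 0.281"}}

```text
time: 1.45
tool_pos: [0.3541, 0.0098, 0.2298]
ee_rot: [3.139, -0.001, -0.488]
wrist_force: [0.1, 1.4, -0.7]
width: 0.0657
```

```bash
python3 - <<'E'
from h import *
frac([.467,-.295,.20],-28)
E
```

```text
t 1.45 d [0.9699 0.8653 0.1226] rv [ 0.0009 -0.0003  0.0004] dist 0.3264
```

>>> {"name": "servo_tool", "arguments": {"targets": "0.6 0.97 0.865 0.12 0 0 0; 0.6 0.97 0.865 0.12 0 0 0; 0.6 0.97 0.865 0.12 0 0 0; 0.6 0.97 0.865 0.12 0 0 0; 0.6 0.97 0.865 0.12 0 0 0; 0.6 0.97 0.865 0.12 0 0 0; 0.6 0.97 0.865 0.12 0 0 0; 0.6 0.97 0.865 0.12 0 0 0; 0.6 0.97 0.865 0.12 0 0 0; 0.6 0.97 0.865 0.12 0 0 0; 0.6 0.97 0.865 0.12 0 0 0"}}

```text
time: 2.37
tool_pos: [0.4707, -0.2858, 0.1999]
ee_rot: [-3.141, 0.001, -0.47]
wrist_force: [-0.2, 0.1, -0.1]
width: 0.0565
```

```bash
cat > snap.py <<'E'
import sys,pickle,cv2
from bench import get_obs,vision
n,cam=sys.argv[1],sys.argv[2]
o=get_obs();s=vision.snapshot(cam)
pickle.dump((s,o),open(f"pics/{n}.pkl","wb"))
cv2.imwrite(f"pics/{n}.png",s["image"][:,:,::-1])
print("t %.2f"%o["time"],o["tool_pos"].round(4),o["ee_rot"].round(4),o["wrist_force"].round(2),o["width"])
E
python3 snap.py w1 wrist
```

```text
t 2.37 [ 0.4707 -0.2858  0.1999] [-3.1406e+00  1.4000e-03 -4.6970e-01] [-0.2   0.14 -0.13] 0.056514938836274405
```

View pics/w1.png

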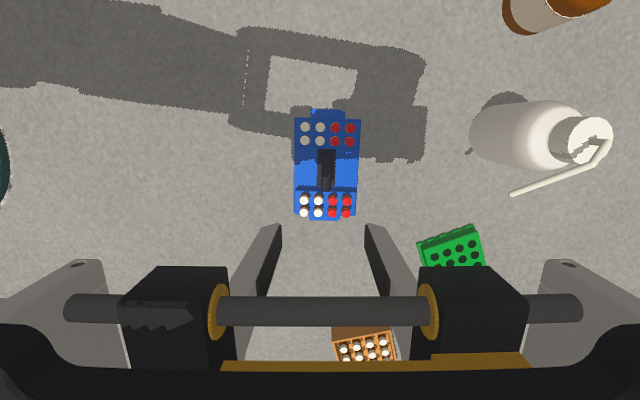

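The wrist view shows the tray at (327,165), its grip at (326,170) between the vials, with red caps to +x. I'll zoom in to measure.

```bash
python3 - <<'E'
import cv2
t=cv2.imread("pics/w1.png")
cv2.imwrite("pics/w1z.png",cv2.resize(t[100:230,270:385],None,fx=4.6,fy=4.6,interpolation=cv2.INTER_CUBIC))
E
```

```text
(no output)
```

View pics/w1z.png

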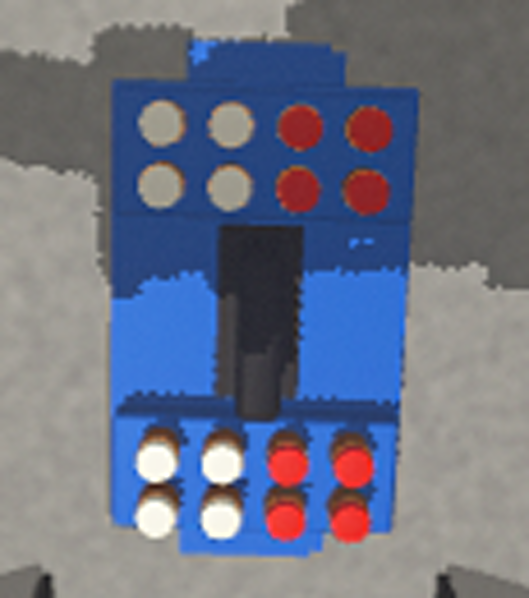

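```bash
python3 - <<'E'
from h import *
import pickle
s,o=pickle.load(open("pics/w1.pkl","rb"))
f=lambda p:[(p[0]+.5)/4.6-.5+270,(p[1]+.5)/4.6-.5+100]
def rep(n,pts,z):
    w=px2w([f(p) for p in pts],z,s,o); print(n,w[:,:2].round(4).tolist(),"mean",w.mean(0).round(4)); return w
c=rep("caps",[(161,123),(369,129),(155,516),(350,522),(161,186),(366,191),(157,461),(353,466)],.039)
ang=lambda a,b:np.degrees(np.arctan2(*(b-a)[1::-1]))
print([ang(c[i],c[i+1]).round(2) for i in (0,2,4,6)],ang(c[2],c[0])-90,ang(c[3],c[1])-90, np.linalg.norm(c[2]-c[0]))
k=rep("plate",[(112,80),(418,90),(112,523),(390,530)],.005)
print(ang(k[0],k[1]),ang(k[2],k[3]),ang(k[2],k[0])-90,ang(k[3],k[1])-90,[np.linalg.norm(k[i]-k[j]) for i,j in((0,1),(2,3),(0,2),(1,3))])
e=rep("ears",[(190,45),(345,48),(180,553),(320,553)],.003); print(np.linalg.norm(e[0]-e[2]))
rep("griptop far end",[(219,228),(303,228)],.052)
rep("griptop near end",[(240,415),(280,418)],.033)
E
```

```text
caps [[0.4833, -0.2159], [0.5298, -0.2412], [0.4326, -0.308], [0.4797, -0.3339], [0.4759, -0.2299], [0.5224, -0.2549], [0.4405, -0.2944], [0.4874, -0.3198]] mean [ 0.4814 -0.2748  0.039 ]
[np.float64(-28.57), np.float64(-28.82), np.float64(-28.34), np.float64(-28.48)] -28.814097721660076 -28.424518331227013 0.1052021832991807
plate [[0.4744, -0.199], [0.549, -0.24], [0.4126, -0.313], [0.4868, -0.3532]] mean [ 0.4807 -0.2763  0.005 ]
-28.7757853309004 -28.48167041926096 -28.458997538562613 -28.80889175811393 [np.float64(0.08515683273184825), np.float64(0.08436658003134723), np.float64(0.1296290160853257), np.float64(0.12919398146045943)]
ears [[0.498, -0.2005], [0.536, -0.2207], [0.4261, -0.3315], [0.4643, -0.3509]] mean [ 0.4811 -0.2759  0.003 ]
0.14940613294426902
griptop far end [[0.4851, -0.2452], [0.5038, -0.2547]] mean [ 0.4945 -0.2499  0.052 ]
griptop near end [[0.4658, -0.2945], [0.4751, -0.3002]] mean [ 0.4704 -0.2973  0.033 ]
```

```bash
python3 - <<'E'
from h import *
from bench import vision
s=vision.snapshot("top")
print(px2w([(404,162)],.10,s),px2w([(371,139)],.08,s))
o=(0,0)
a=np.radians(-28.6)
for w in px2w([(404,162)],.10,s):
    d=w[:2]-[.481,-.2755]; print(d@[np.cos(a),np.sin(a)], d@[-np.sin(a),np.cos(a)])
frac([.481,-.2755,.07],-28.6); frac([.481,-.2755,.014],-28.6)
E
```

```text
[[ 0.68472382 -0.31610397  0.1       ]] [[ 0.77710347 -0.20122629  0.08      ]]
0.19830283719319025 0.061871337067392285
t 2.47 d [ 0.0186 -0.0531  0.5241] rv [-0.0001 -0.0002  0.0097] dist 0.1318
t 2.47 d [ 0.0184 -0.053   0.7481] rv [-0.0001 -0.0002  0.0097] dist 0.1875
```

>>> {"name": "servo_tool", "arguments": {"targets": "0.55 0.0186 -0.053 0.25 0 0 0.0097; 0.55 0.0186 -0.053 0.4 0 0 0.0097; 0.55 0.0186 -0.053 0.5 0 0 0.0097; 0.55 0.0186 -0.053 0.52 0 0 0.0097; 0.55 0.0186 -0.053 0.52 0 0 0.0097; 0.55 0.0186 -0.053 0.52 0 0 0.0097; 0.55 0.0186 -0.053 0.52 0 0 0.0097"}}

```text
time: 3.05
tool_pos: [0.4828, -0.2781, 0.0745]
ee_rot: [3.141, -0.007, -0.501]
wrist_force: [0.9, -0.7, 0.8]
width: 0.0515
```

```bash
python3 snap.py w2 wrist; python3 -c "
from h import *
frac([.481,-.2755,.014],-28.6)"
```

```text
t 3.05 [ 0.4828 -0.2781  0.0745] [ 3.1409 -0.0068 -0.5007] [ 0.93 -0.67  0.77] 0.05146223917298431
t 3.10 d [-0.0135 -0.0065  0.2422] rv [ 0.0003 -0.0023 -0.0005] dist 0.0607
```

View pics/w2.png

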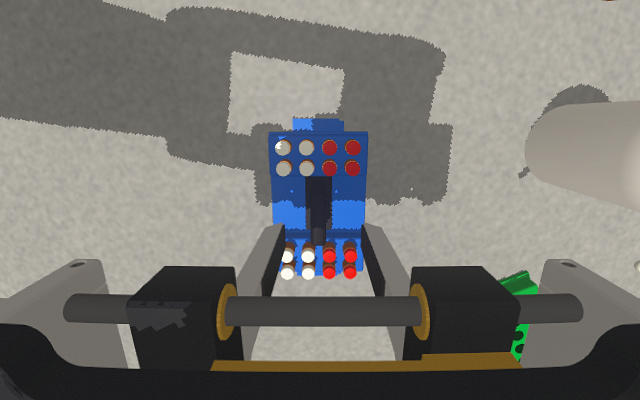

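>>> {"name": "servo_tool", "arguments": {"targets": "0.55 0 0 0.1 0 0 0; 0.55 0 0 0.2 0 0 0; 0.55 0 0 0.22 0 0 0; 0.55 0 0 0.22 0 0 0; 0.55 0 0 0.22 0 0 0; 0.55 0 0 0.22 0 0 0"}}

```text
time: 3.6
tool_pos: [0.4822, -0.2781, 0.0179]
ee_rot: [3.141, -0.004, -0.501]
wrist_force: [-0.4, -0.7, 0.4]
width: 0.0516
```

```bash
python3 snap.py w3 wrist; python3 -c "
from h import *
frac([.481,-.2755,.014],-28.6)"
```

```text
t 3.60 [ 0.4822 -0.2781  0.0179] [ 3.1412 -0.0042 -0.5012] [-0.36 -0.65  0.39] 0.05155216296463928
t 3.65 d [-0.0089 -0.0065  0.0153] rv [ 0.0001 -0.0013 -0.0006] dist 0.0047
```

View pics/w3.png

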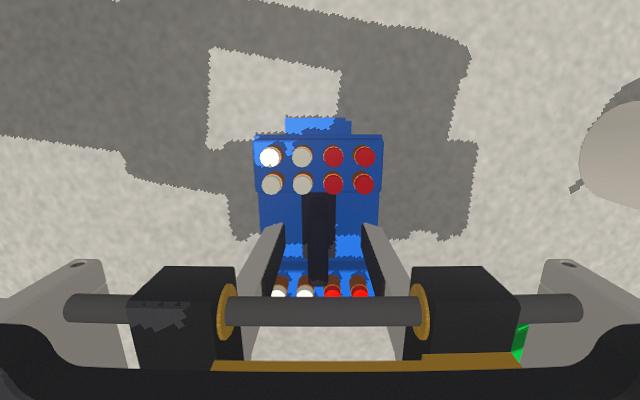

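The grip at (319,235) sits between the fingers. I'll apply a small correction, then close.

>>> {"name": "servo_tool", "arguments": {"targets": "0.5 -0.008 -0.006 0.014 0 0 0; 0.5 -0.008 -0.006 0.014 0 0 0; 0 -0.008 -0.006 0.014 0 0 0; 0 -0.008 -0.006 0.014 0 0 0; 0 -0.008 -0.006 0.014 0 0 0; 0 -0.008 -0.006 0.014 0 0 0; 0 -0.008 -0.006 0.014 0 0 0; 0 -0.008 -0.006 0.014 0 0 0; 0 -0.008 -0.006 0.014 0 0 0"}}

```text
time: 4.4
tool_pos: [0.4798, -0.2748, 0.012]
ee_rot: [-3.142, -0.0, -0.501]
wrist_force: [0.0, -0.3, -0.1]
width: 0.0116
```

```bash
python3 snap.py w4 wrist; python3 -c "
from h import *
frac([.481,-.2755,.014],-28.6)"
```

```text
t 4.40 [ 0.4798 -0.2748  0.012 ] [-3.1415e+00 -2.0000e-04 -5.0120e-01] [ 0.03 -0.27 -0.15] 0.011609762878446343
t 4.45 d [ 0.0056  0.0004 -0.0082] rv [-0.     -0.0001 -0.0006] dist 0.0025
```

View pics/w4.png

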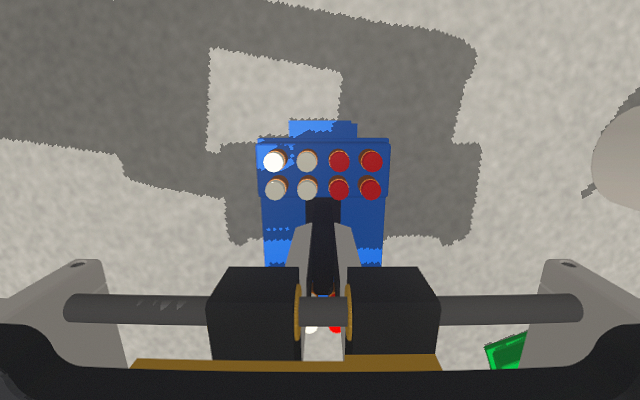

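Gripped: the width is 11.6 mm on the 12 mm grip. TCP z is 0.012 with the tray on the bench, so seated on the floor it should read about 0.072. Now lifting.

>>> {"name": "servo_tool", "arguments": {"targets": "0 0 0 -0.04 0 0 0; 0 0 0 -0.12 0 0 0; 0 0 0 -0.22 0 0 0; 0 0 0 -0.34 0 0 0; 0 0 0 -0.46 0 0 0; 0 0 0 -0.54 0 0 0; 0 0 0 -0.56 0 0 0; 0 0 0 -0.56 0 0 0"}}

```text
time: 5.12
tool_pos: [0.4805, -0.2752, 0.1541]
ee_rot: [3.141, -0.004, -0.501]
wrist_force: [0.3, -0.3, -2.7]
width: 0.0117
```

```bash
python3 snap.py w5 wrist; python3 -c "
from h import *
frac([.41,.15,.15],-3.4)"
```

```text
t 5.12 [ 0.4805 -0.2752  0.1541] [ 3.1412 -0.004  -0.5011] [ 0.28 -0.28 -2.68] 0.011665089029715898
t 5.17 d [-1.06   -1.3558  0.0074] rv [-0.     -0.     -0.1406] dist 0.4303
```

View pics/w5.png

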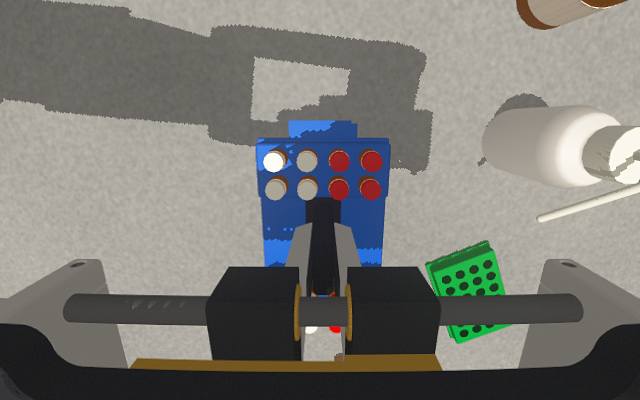

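>>> {"name": "servo_tool", "arguments": {"targets": "0 -0.05 -0.08 0 0 0 -0.01; 0 -0.15 -0.2 0 0 0 -0.03; 0 -0.25 -0.33 0 0 0 -0.06; 0 -0.35 -0.46 0 0 0 -0.09; 0 -0.45 -0.59 0 0 0 -0.11; 0 -0.55 -0.72 0 0 0 -0.13; 0 -0.65 -0.84 0 0 0 -0.14; 0 -0.73 -0.94 0 0 0 -0.14; 0 -0.73 -0.94 0 0 0 -0.14"}}

```text
time: 5.92
tool_pos: [0.4295, 0.0244, 0.1492]
ee_rot: [-3.138, 0.006, -0.054]
wrist_force: [-0.9, -0.4, -2.5]
width: 0.012
```

```bash
python3 -c "
from h import *
frac([.41,.15,.15],-3.4)"
```

```text
t 5.92 d [-0.1052 -0.4974 -0.0006] rv [-0.0012  0.0019  0.0016] dist 0.1271
```

>>> {"name": "servo_tool", "arguments": {"targets": "0 -0.03 -0.12 0 0 0 0; 0 -0.06 -0.25 0 0 0 0; 0 -0.09 -0.38 0 0 0 0; 0 -0.1 -0.46 0 0 0 0; 0 -0.1 -0.48 0 0 0 0; 0 -0.1 -0.48 0 0 0 0; 0 -0.1 -0.48 0 0 0 0; 0 -0.1 -0.48 0 0 0 0; 0 -0.1 -0.48 0 0 0 0"}}

```text
time: 6.67
tool_pos: [0.415, 0.1391, 0.1515]
ee_rot: [3.141, 0.001, -0.063]
wrist_force: [0.7, 0.3, -2.6]
width: 0.012
```

```bash
python3 snap.py w6 wrist; python3 snap.py t6 top
```

```text
t 6.67 [0.415  0.1391 0.1515] [ 3.1409e+00  7.0000e-04 -6.3300e-02] [ 0.71  0.3  -2.63] 0.012022829886750408
t 6.72 [0.4151 0.1392 0.1517] [ 3.1412e+00  3.0000e-04 -6.3300e-02] [-0.2  -0.46 -1.79] 0.01195741769338602
```

View pics/w6.png

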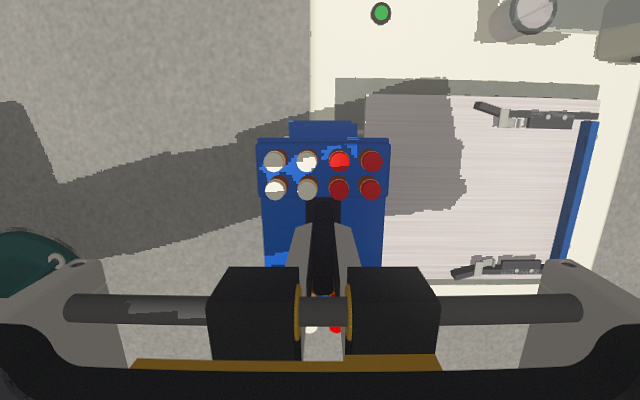

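The wrist view now shows both slots: left at (520,115), right at (500,268), with the stop at (575,190). Zooming in to measure.

```bash
python3 - <<'E'
import cv2
t=cv2.imread("pics/w6.png")
c=lambda n,x0,y0,w,h,k:cv2.imwrite(n,cv2.resize(t[y0:y0+h,x0:x0+w],None,fx=k,fy=k,interpolation=cv2.INTER_CUBIC))
c("pics/w6a.png",460,80,150,60,5)
c("pics/w6b.png",440,240,150,60,5)
c("pics/w6c.png",250,110,150,100,5)
E
```

```text
(no output)
```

View pics/w6a.png

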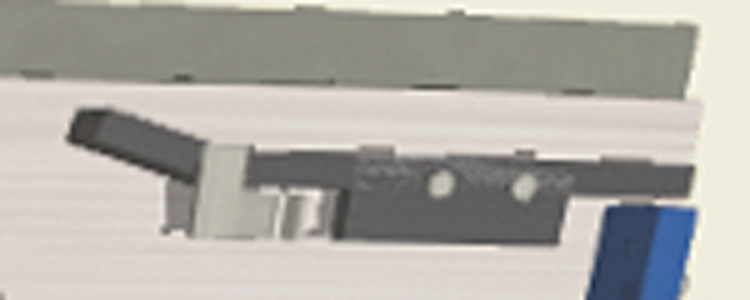

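View pics/w6b.png

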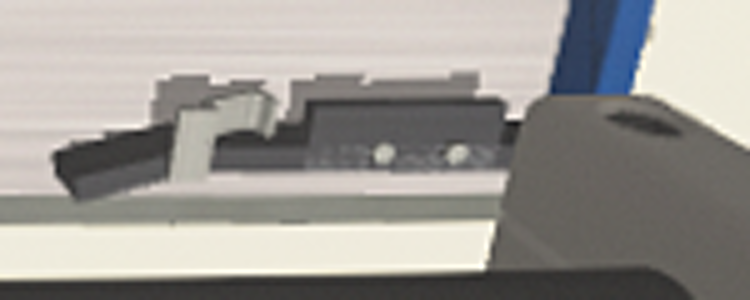

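View pics/w6c.png

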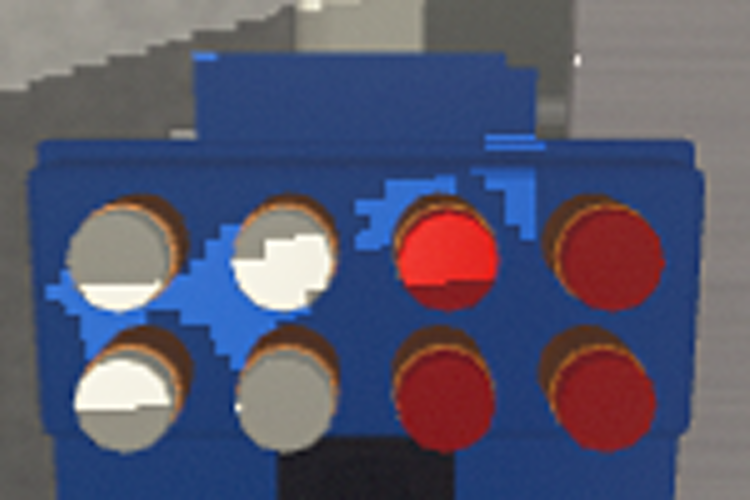

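```bash
cat > m6.py <<'E'
from h import *
import pickle
s,o=pickle.load(open("pics/w6.pkl","rb"))
def rep(n,pts,z,x0,y0,k=5):
    w=px2w([[(p[0]+.5)/k-.5+x0,(p[1]+.5)/k-.5+y0] for p in pts],z,s,o)
    a=np.degrees(np.arctan2(*(w[1]-w[0])[1::-1])); print(n,w[:,:2].round(4).tolist(),"ang",a.round(2)); return w
L=rep("floor edge L",[(100,79),(680,99)],.06,460,80)
Rr=rep("floor edge R",[(20,195),(480,197)],.06,440,240)
for z in(.0675,.0705,.074):
    rep("roofL inner z%.4f"%z,[(345,240),(560,244)],z,460,80); rep("roofR inner",[(310,100),(500,100)],z,440,240)
rep("stop top front edge: L end, R",[(655,205),(612+0,0)],.073,460,80)
rep("stop foot L end / R low",[(605,205),(550,95)],.06,460,80)
rep("stop foot right",[(568,0),(552,92)],.06,440,240)
rep("stop top front right",[(612,0),(592,92)],.073,440,240)
u=o["tool_pos"][2]-.012
rep("ear edge",[(195,55),(535,55)],u+.005,250,110)
c=rep("caps",[(119,258),(613,259),(122,402),(605,400)],u+.039,250,110)
T=o["tool_pos"];yaw=o["ee_rot"][2]
for w in c: 
    d=w-T; print("tool-rel x,y(left)", (d[0]*np.cos(yaw)+d[1]*np.sin(yaw)).round(4), (-d[0]*np.sin(yaw)+d[1]*np.cos(yaw)).round(4))
E
python3 m6.py
```

```text
floor edge L [[0.5655, 0.2272], [0.679, 0.2188]] ang -4.24
floor edge R [[0.541, 0.0394], [0.6452, 0.0305]] ang -4.87
roofL inner z0.0675 [[0.61, 0.1961], [0.6522, 0.1934]] ang -3.75
roofR inner [[0.5982, 0.0621], [0.6398, 0.0588]] ang -4.51
roofL inner z0.0705 [[0.6078, 0.1963], [0.6495, 0.1936]] ang -3.75
roofR inner [[0.5962, 0.0638], [0.6373, 0.0605]] ang -4.51
roofL inner z0.0740 [[0.6053, 0.1966], [0.6464, 0.1939]] ang -3.75
roofR inner [[0.5938, 0.0658], [0.6344, 0.0626]] ang -4.51
stop top front edge: L end, R [[0.6648, 0.2], [0.6509, 0.2359]] ang 111.17
stop foot L end / R low [[0.6669, 0.1997], [0.6527, 0.2205]] ang 124.37
stop foot right [[0.6577, 0.0771], [0.6577, 0.0553]] ang -90.05
stop top front right [[0.6558, 0.0829], [0.6551, 0.0623]] ang -92.0
ear edge [[0.3986, 0.2149], [0.4418, 0.2122]] ang -3.69
caps [[0.3924, 0.1942], [0.4456, 0.1907], [0.391, 0.1782], [0.4444, 0.175]] ang -3.81
tool-rel x,y(left) -0.0261 0.0535
tool-rel x,y(left) 0.0273 0.0534
tool-rel x,y(left) -0.0265 0.0375
tool-rel x,y(left) 0.0271 0.0377
```

```bash
python3 - <<'E'
from h import *
import pickle
s,o=pickle.load(open("pics/t6.pkl","rb"))
g=cv2.GaussianBlur(cv2.cvtColor(s["image"],cv2.COLOR_RGB2GRAY),(0,0),0.7).astype(float)
def edge(p,q,n,half=5):
    p,q=np.array(p,float),np.array(q,float);d=(q-p)/np.linalg.norm(q-p);nn=np.array([-d[1],d[0]]);out=[]
    for t in np.linspace(0,1,n):
        c=p+t*(q-p);k=np.arange(-half,half+.01,.25);P=c+k[:,None]*nn
        v=cv2.remap(g.astype(np.float32),P[:,0].astype(np.float32)[None],P[:,1].astype(np.float32)[None],cv2.INTER_LINEAR)[0]
        gr=np.abs(np.gradient(v));gr[gr<gr.max()*.4]=0;out.append(c+nn*(gr@k/gr.sum()))
    return np.array(out)
for n,p,q,z in[("right deck",(320.3,160),(315,238),.046),("front deck",(228,238.5),(310,243.5),.046),("back deck",(250,152),(318,155.5),.046),("left deck",(226,210),(223.5,235),.046)]:
    w=px2w(edge(p,q,40),z,s)[:,:2]
    vx,vy,x0,y0=cv2.fitLine(w.astype(np.float32),cv2.DIST_HUBER,0,.01,.01).ravel()
    r=(w-[x0,y0])@[-vy,vx];print(n,np.degrees(np.arctan2(vy,vx)).round(2),(x0,y0),"rms",r.std().round(5))
E
```

```text
right deck -3.88 (np.float32(0.55818504), np.float32(-0.005354369)) rms 0.00029
front deck 86.25 (np.float32(0.40693253), np.float32(0.19686039)) rms 0.00435
back deck 85.95 (np.float32(0.73338026), np.float32(0.14058016)) rms 0.00048
left deck -5.18 (np.float32(0.4703591), np.float32(0.33553207)) rms 0.00386
```

```bash
python3 -c "
from h import *
frac([.487,.1392,.10],-3.9)"
```

```text
t 6.77 d [ 0.2869 -0.0174  0.2075] rv [0.0001 0.     0.0016] dist 0.0886
```

>>> {"name": "servo_tool", "arguments": {"targets": "0 0.06 0 0.04 0 0 0.0016; 0 0.14 -0.01 0.1 0 0 0.0016; 0 0.22 -0.015 0.16 0 0 0.0016; 0 0.28 -0.017 0.2 0 0 0.0016; 0 0.287 -0.0174 0.207 0 0 0.0016; 0 0.287 -0.0174 0.207 0 0 0.0016; 0 0.287 -0.0174 0.207 0 0 0.0016; 0 0.287 -0.0174 0.207 0 0 0.0016; 0 0.287 -0.0174 0.207 0 0 0.0016"}}

```text
time: 7.52
tool_pos: [0.4868, 0.1404, 0.1014]
ee_rot: [-3.141, -0.002, -0.066]
wrist_force: [-0.2, -0.3, -2.3]
width: 0.0122
```

```bash
python3 snap.py w7 wrist; python3 - <<'E'
import cv2
t=cv2.imread("pics/w7.png")
cv2.imwrite("pics/w7a.png",cv2.resize(t[80:280,240:640],None,fx=2,fy=2,interpolation=cv2.INTER_CUBIC))
E
```

```text
t 7.52 [0.4868 0.1404 0.1014] [-3.1411e+00 -1.7000e-03 -6.6200e-02] [-0.23 -0.26 -2.28] 0.012176662191712057
```

View pics/w7a.png

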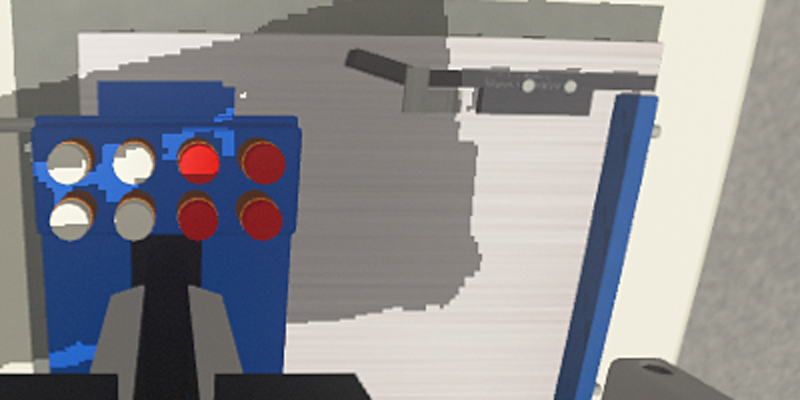

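```bash
python3 - <<'E'
from h import *
import pickle,cv2
s,o=pickle.load(open("pics/w7.pkl","rb"))
t=cv2.imread("pics/w7.png")
cv2.imwrite("pics/w7b.png",cv2.resize(t[90:145,400:580],None,fx=4.4,fy=4.4,interpolation=cv2.INTER_CUBIC))
cv2.imwrite("pics/w7c.png",cv2.resize(t[90:210,250:400],None,fx=5,fy=5,interpolation=cv2.INTER_CUBIC))
T=o["tool_pos"];yaw=np.radians(-3.85)
def rep(n,pts,z,x0=240,y0=80,k=2):
    w=px2w([[(p[0]+.5)/k-.5+x0,(p[1]+.5)/k-.5+y0] for p in pts],z,s,o)
    d=w-T; print(n,np.c_[d[:,0]*np.cos(yaw)+d[:,1]*np.sin(yaw),-d[:,0]*np.sin(yaw)+d[:,1]*np.cos(yaw)].round(4).tolist())
u=T[2]-.012
rep("ear",[(97,82),(235,82)],u+.005)
rep("floor edge L",[(150,34),(655,43)],.06)
rep("stop foot",[(612,95),(557,398)],.06)
rep("stop top front",[(633,95),(580,398)],.073)
E
```

```text
ear [[-0.0215, 0.0745], [0.0225, 0.0745]]
floor edge L [[-0.0053, 0.0917], [0.1881, 0.0906]]
stop foot [[0.1744, 0.0709], [0.1768, -0.0619]]
stop top front [[0.1723, 0.0713], [0.1766, -0.054]]
```

View pics/w7b.png

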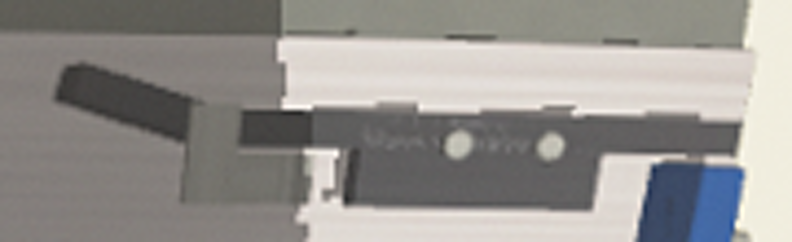

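View pics/w7c.png

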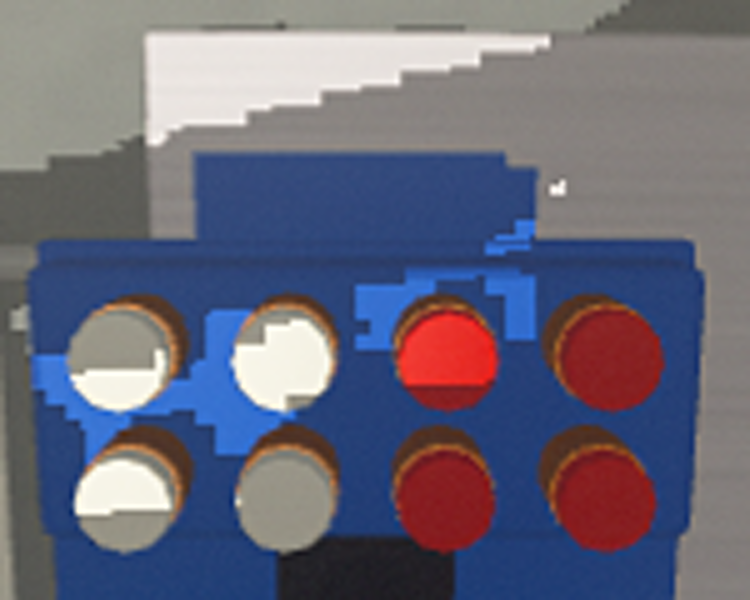

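```bash
cat > m7.py <<'E'
from h import *
import pickle
s,o=pickle.load(open("pics/w7.pkl","rb"))
T=o["tool_pos"];yaw=np.radians(-3.85)
def rep(n,pts,z,x0=400,y0=90,k=4.4):
    w=px2w([[(p[0]+.5)/k-.5+x0,(p[1]+.5)/k-.5+y0] for p in pts],z,s,o)
    d=w-T; print(n,np.c_[d[:,0]*np.cos(yaw)+d[:,1]*np.sin(yaw),-d[:,0]*np.sin(yaw)+d[:,1]*np.cos(yaw)].round(4).tolist())
for z in(.06,.0675,.073):
    rep("wall inner %g"%z,[(240,147),(310,148),(620,153),(735,155)],z)
    rep("flare tip",[(55,98),(185,140)],z)
    rep("roof inner",[(360,205),(590,209)],z)
rep("floorL",[(290,37),(740,47)],.06)
E
python3 m7.py
```

```text
wall inner 0.06 [[0.1009, 0.0731], [0.1133, 0.0731], [0.1697, 0.073], [0.1913, 0.073]]
flare tip [[0.0679, 0.0811], [0.0911, 0.0742]]
roof inner [[0.1236, 0.0634], [0.1659, 0.0632]]
wall inner 0.0675 [[0.0975, 0.0732], [0.1095, 0.0732], [0.1639, 0.0731], [0.1848, 0.0731]]
flare tip [[0.0656, 0.0809], [0.088, 0.0743]]
roof inner [[0.1194, 0.0638], [0.1603, 0.0636]]
wall inner 0.073 [[0.095, 0.0733], [0.1067, 0.0732], [0.1597, 0.0731], [0.18, 0.0731]]
flare tip [[0.0639, 0.0807], [0.0857, 0.0743]]
roof inner [[0.1163, 0.0641], [0.1562, 0.0639]]
floorL [[0.1076, 0.0915], [0.1884, 0.0914]]
```

```bash
python3 -c "
from h import *
frac([.487,.1373,.074],-3.85)"
```

```text
t 7.57 d [0.0015 0.0128 0.1093] rv [-0.0002 -0.0006  0.0004] dist 0.0275
```

>>> {"name": "servo_tool", "arguments": {"targets": "0 0 0.012 0.04 0 0 0.0004; 0 0 0.0125 0.08 0 0 0.0004; 0 0 0.0125 0.1 0 0 0.0004; 0 0 0.0125 0.106 0 0 0.0004; 0 0 0.0125 0.106 0 0 0.0004; 0 0 0.0125 0.106 0 0 0.0004"}}

```text
time: 8.07
tool_pos: [0.4865, 0.1373, 0.0734]
ee_rot: [-3.142, 0.0, -0.068]
wrist_force: [0.9, 0.2, -3.2]
width: 0.012
```

```bash
python3 snap.py w8 wrist;python3 - <<'E'
import cv2
t=cv2.imread("pics/w8.png")
cv2.imwrite("pics/w8a.png",cv2.resize(t[80:280,240:640],None,fx=2,fy=2,interpolation=cv2.INTER_CUBIC))
from h import *
frac([.487,.1373,.072],-3.85)
E
```

```text
t 8.07 [0.4865 0.1373 0.0734] [-3.1416e+00  5.0000e-04 -6.7600e-02] [ 0.95  0.23 -3.16] 0.011972523970001722
t 8.12 d [ 0.0014 -0.0001  0.0067] rv [-0.      0.     -0.0001] dist 0.0017
```

View pics/w8a.png

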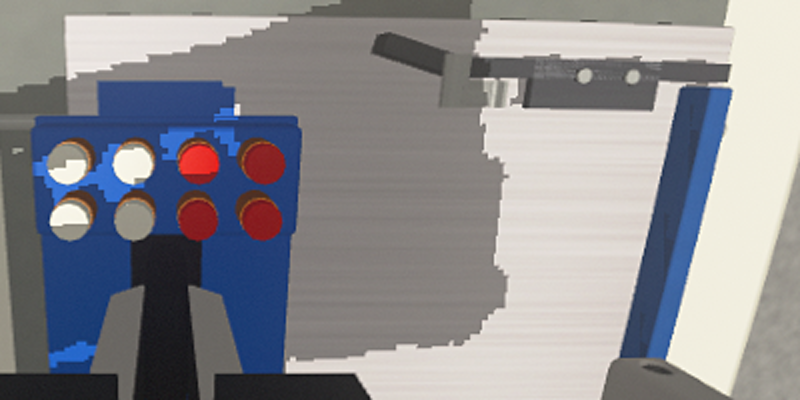

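```bash
cat > m8.py <<'E'
from h import *
import pickle,sys
s,o=pickle.load(open(f"pics/{sys.argv[1]}.pkl","rb"))
g=cv2.cvtColor(s["image"],cv2.COLOR_RGB2GRAY).astype(float)
# vertical profile edges at given columns
u=o["tool_pos"][2]-.012
T=o["tool_pos"];yaw=np.radians(-3.85)
def loc(uv,z):
    d=px2w(uv,z,s,o)-T
    return np.c_[d[:,0]*np.cos(yaw)+d[:,1]*np.sin(yaw),-d[:,0]*np.sin(yaw)+d[:,1]*np.cos(yaw)]
for a in sys.argv[2:]:
    c,r0,r1,z,sg=a.split(",");c=int(c);r0=int(r0);r1=int(r1);sg=int(sg)
    d=np.diff(g[r0:r1+1,c])*sg;i=int(d.argmax());dd=d[max(i-1,0):i+2].clip(0);sub=r0+max(i-1,0)+(dd@np.arange(len(dd)))/dd.sum()+.5
    print(a,"row %.2f"%sub,loc([(c,sub)],float(z)).round(4))
E
# dark->bright downward (+1): wall lower edge; bright->dark downward(-1)
python3 m8.py w8 500,112,130,.0675,1 575,115,128,.0675,1 590,115,128,.0675,1 600,115,128,.0675,1 300,112,128,.065,-1 310,112,128,.065,-1 325,112,128,.065,-1 300,80,95,.06,1 400,80,95,.06,1  550,80,95,.06,1
```

```text
500,112,130,.0675,1 row 118.81 [[0.1144 0.0763]]
575,115,128,.0675,1 row 120.49 [[0.1655 0.076 ]]
590,115,128,.0675,1 row 121.02 [[0.1762 0.0759]]
600,115,128,.0675,1 row 120.70 [[0.1833 0.0762]]
300,112,128,.065,-1 row 120.05 [[-0.014  0.075]]
310,112,128,.065,-1 row 120.06 [[-0.0076  0.0749]]
325,112,128,.065,-1 row 119.98 [[0.002 0.075]]
300,80,95,.06,1 row 87.32 [[-0.014   0.0954]]
400,80,95,.06,1 row 87.87 [[0.0504 0.0951]]
550,80,95,.06,1 row 91.19 [[0.1506 0.0945]]
```

>>> {"name": "servo_tool", "arguments": {"targets": "0 0 0.0016 0.004 0 0 0; 0 0 0.0016 0.007 0 0 0; 0 0 0.0016 0.007 0 0 0; 0 0 0.0016 0.007 0 0 0"}}

```text
time: 8.45
tool_pos: [0.4866, 0.1368, 0.072]
ee_rot: [-3.141, -0.0, -0.068]
wrist_force: [-0.2, 0.4, -3.2]
width: 0.0122
```

```bash
cat > st.py <<'E'
from bench import get_obs
import numpy as np
o=get_obs();a=np.radians(-3.85);d=np.array(o["tool_pos"]);f=o["wrist_force"]
c,s=np.cos(a),np.sin(a)
print("t %.2f sx %.4f sy %.4f z %.4f"%(o["time"],d[0]*c+d[1]*s,-d[0]*s+d[1]*c,d[2]),"F slide/left/up",np.array([f[0]*c+f[1]*s,-f[0]*s+f[1]*c,f[2]]).round(2),"M",o["wrist_torque"].round(2),"rot",np.degrees(o["ee_rot"]).round(2),"w %.4f"%o["width"])
E
python3 st.py
```

```text
t 8.45 sx 0.4763 sy 0.1692 z 0.0720 F slide/left/up [-0.19  0.43 -3.18] M [-0.09  0.07 -0.01] rot [-1.7999e+02 -1.0000e-02 -3.8700e+00] w 0.0122
```

>>> {"name": "servo_tool", "arguments": {"targets": "0 0 0 0.002 0 0 0; 0 0 0 0.004 0 0 0; 0 0 0 0.004 0 0 0; 0 0 0 0.004 0 0 0"}}

```text
time: 8.78
tool_pos: [0.4869, 0.1369, 0.0719]
ee_rot: [-3.141, -0.001, -0.068]
wrist_force: [-0.9, -0.0, 3.0]
width: 0.0123
```

```bash
python3 st.py
```

```text
t 8.78 sx 0.4766 sy 0.1693 z 0.0719 F slide/left/up [-0.93 -0.1   2.96] M [-0.19  0.45 -0.01] rot [-1.7998e+02 -6.0000e-02 -3.8700e+00] w 0.0123
```

Floor contact is felt: the upward force went from -3.2 to +3.0 N. I'll ease off a little and slide towards the mouths.

>>> {"name": "servo_tool", "arguments": {"targets": "0 0.01 0 -0.002 0 0 0; 0 0.04 0 -0.002 0 0 0; 0 0.08 0 -0.002 0 0 0; 0 0.12 0 -0.002 0 0 0; 0 0.15 0 -0.002 0 0 0; 0 0.17 0 -0.002 0 0 0; 0 0.18 0 -0.002 0 0 0; 0 0.18 0 -0.002 0 0 0; 0 0.18 0 -0.002 0 0 0"}}

```text
time: 9.53
tool_pos: [0.5329, 0.1337, 0.072]
ee_rot: [-3.141, -0.002, -0.068]
wrist_force: [1.4, 0.3, 2.9]
width: 0.0119
```

```bash
python3 st.py; python3 snap.py w9 wrist;python3 - <<'E'
import cv2
t=cv2.imread("pics/w9.png")
cv2.imwrite("pics/w9a.png",cv2.resize(t[80:280,240:640],None,fx=2,fy=2,interpolation=cv2.INTER_CUBIC))
E
```

```text
t 9.53 sx 0.5227 sy 0.1692 z 0.0720 F slide/left/up [1.41 0.44 2.89] M [-0.04  0.07 -0.01] rot [-1.7998e+02 -1.4000e-01 -3.8900e+00] w 0.0119
t 9.53 [0.5329 0.1337 0.072 ] [-3.1413e+00 -2.4000e-03 -6.7900e-02] [1.44 0.35 2.89] 0.01186784947208964
```

View pics/w9a.png

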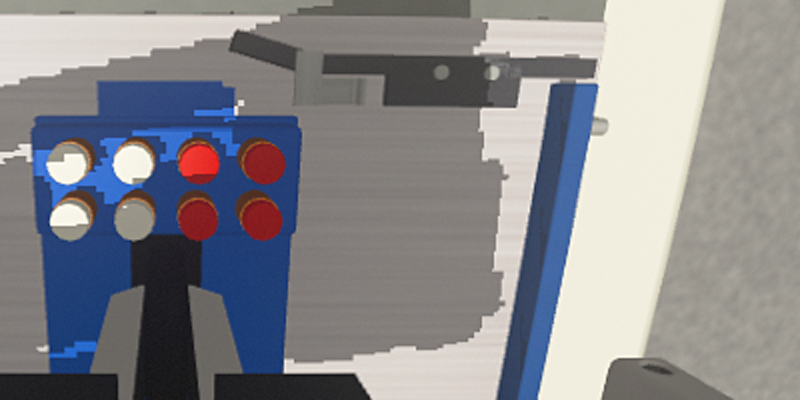

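```bash
python3 m8.py w9 505,112,128,.0675,1 508,112,128,.0675,1 530,112,120,.0675,1 533,112,120,.0675,1  300,112,128,.065,-1 325,112,128,.065,-1 480,80,95,.06,1 490,80,95,.06,1 ; python3 - <<'E'
import cv2
t=cv2.imread("pics/w9.png")
cv2.imwrite("pics/w9b.png",cv2.resize(t[85:140,350:550],None,fx=4,fy=4,interpolation=cv2.INTER_CUBIC))
E
```

```text
505,112,128,.0675,1 row 118.48 [[0.117  0.0765]]
508,112,128,.0675,1 row 118.54 [[0.119  0.0765]]
530,112,120,.0675,1 row 119.01 [[0.1338 0.0764]]
533,112,120,.0675,1 row 118.91 [[0.1358 0.0765]]
300,112,128,.065,-1 row 120.03 [[-0.0138  0.075 ]]
325,112,128,.065,-1 row 120.13 [[0.0021 0.0749]]
480,80,95,.06,1 row 84.50 [[0.102  0.0976]]
490,80,95,.06,1 row 89.15 [[0.109  0.0948]]
```

View pics/w9b.png

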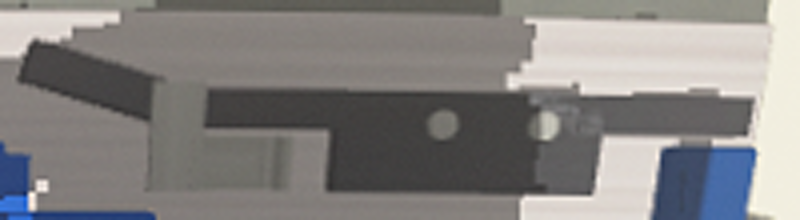

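```bash
python3 - <<'E'
import sys
sys.argv=["m8","w9"]
exec(open("m8.py").read())
print(loc([(514.2,139.5),(240+497/2.,80+398/2.)],.06).round(4), loc([(240+546/2.,279)],.06))
E
```

```text
[[ 0.1305  0.0628]
 [ 0.1292 -0.0437]] [[ 0.14900755 -0.04407296]]
```

>>> {"name": "servo_tool", "arguments": {"targets": "0 0.02 0 0 0 0 0; 0 0.04 0 0 0 0 0; 0 0.06 0 0 0 0 0; 0 0.08 0 0 0 0 0; 0 0.1 0 0 0 0 0; 0 0.12 0 0 0 0 0; 0 0.12 0 0 0 0 0; 0 0.12 0 0 0 0 0"}}

```text
time: 10.25
tool_pos: [0.5622, 0.1318, 0.0719]
ee_rot: [-3.141, -0.002, -0.068]
wrist_force: [1.0, 0.4, 5.8]
width: 0.012
```

```bash
python3 st.py
```

```text
t 10.25 sx 0.5521 sy 0.1693 z 0.0719 F slide/left/up [0.93 0.49 5.75] M [-0.11  0.11 -0.01] rot [-1.7998e+02 -9.0000e-02 -3.8700e+00] w 0.0120
```

>>> {"name": "servo_tool", "arguments": {"targets": "0 0.006 0 -0.003 0 0 0; 0 0.012 0 -0.003 0 0 0; 0 0.018 0 -0.003 0 0 0; 0 0.024 0 -0.003 0 0 0; 0 0.03 0 -0.003 0 0 0; 0 0.036 0 -0.003 0 0 0; 0 0.042 0 -0.003 0 0 0; 0 0.048 0 -0.003 0 0 0; 0 0.054 0 -0.003 0 0 0"}}

```text
time: 11.0
tool_pos: [0.5715, 0.1313, 0.0722]
ee_rot: [3.142, 0.008, -0.067]
wrist_force: [-11.9, -0.2, 9.8]
width: 0.0117
```

```bash
python3 st.py
```

```text
t 11.00 sx 0.5614 sy 0.1694 z 0.0722 F slide/left/up [-11.91  -0.96   9.82] M [ 0.03  1.85 -0.  ] rot [180.     0.46  -3.84] w 0.0117
```

>>> {"name": "servo_tool", "arguments": {"targets": "0 0 0 0 0 0 0; 0 0 0 0 0 0 0"}}

```text
time: 11.17
tool_pos: [0.5718, 0.1312, 0.0721]
ee_rot: [3.141, 0.007, -0.067]
wrist_force: [-9.9, 0.2, 8.1]
width: 0.0117
```

```bash
python3 st.py; python3 snap.py w10 wrist; python3 snap.py s10 scene;python3 - <<'E'
import cv2
t=cv2.imread("pics/w10.png")
cv2.imwrite("pics/w10b.png",cv2.resize(t[85:225,250:450],None,fx=4,fy=4,interpolation=cv2.INTER_CUBIC))
E
```

```text
t 11.17 sx 0.5617 sy 0.1693 z 0.0721 F slide/left/up [-9.9  -0.51  8.09] M [-0.02  1.43  0.09] rot [179.99   0.4   -3.83] w 0.0117
t 11.17 [0.5718 0.1312 0.0721] [ 3.1414  0.007  -0.0669] [-9.92  0.16  8.09] 0.011696746404886339
t 11.22 [0.5718 0.1312 0.0721] [ 3.1414  0.007  -0.0669] [-10.55   0.63   8.2 ] 0.011502738518436494
```

View pics/w10b.png

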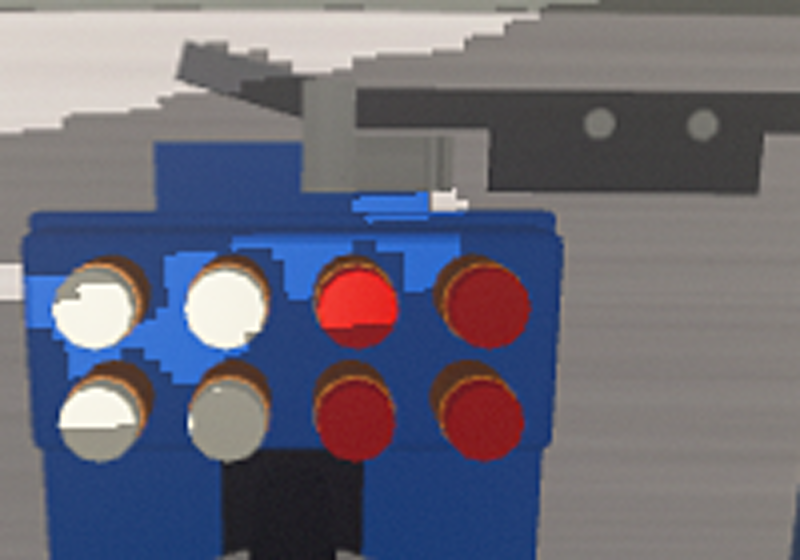

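>>> {"name": "servo_tool", "arguments": {"targets": "0 0.004 0 -0.001 0 0 0; 0 0.008 0 -0.002 0 0 0; 0 0.008 0 -0.002 0 0 0"}}

```text
time: 11.52
tool_pos: [0.5744, 0.1311, 0.0722]
ee_rot: [3.142, 0.006, -0.067]
wrist_force: [-5.9, 0.9, 4.9]
width: 0.0117
```

```bash
python3 st.py
```

```text
t 11.52 sx 0.5643 sy 0.1694 z 0.0722 F slide/left/up [-5.92  0.5   4.92] M [0.07 0.96 0.01] rot [180.     0.33  -3.84] w 0.0117
```

>>> {"name": "servo_tool", "arguments": {"targets": "0 0.01 0 0 0 0 0; 0 0.02 0 0 0 0 0; 0 0.03 0 0 0 0 0; 0 0.04 0 0 0 0 0; 0 0.05 0 0 0 0 0; 0 0.06 0 0 0 0 0; 0 0.07 0 0 0 0 0; 0 0.08 0 0 0 0 0; 0 0.09 0 0 0 0 0; 0 0.1 0 0 0 0 0; 0 0.1 0 0 0 0 0"}}

```text
time: 12.43
tool_pos: [0.5999, 0.1294, 0.0721]
ee_rot: [-3.142, 0.005, -0.067]
wrist_force: [-6.3, 1.2, 4.1]
width: 0.0115
```

```bash
python3 st.py
```

```text
t 12.43 sx 0.5899 sy 0.1694 z 0.0721 F slide/left/up [-6.33  0.81  4.07] M [0.03 0.74 0.04] rot [-180.      0.28   -3.85] w 0.0115
```

>>> {"name": "servo_tool", "arguments": {"targets": "0 0.005 0 0 0 0 0; 0 0.01 0 0 0 0 0; 0 0.015 0 0 0 0 0; 0 0.02 0 0 0 0 0; 0 0.025 0 0 0 0 0; 0 0.03 0 0 0 0 0; 0 0.035 0 0 0 0 0; 0 0.04 0 0 0 0 0"}}

```text
time: 13.1
tool_pos: [0.6095, 0.1287, 0.0721]
ee_rot: [3.141, 0.006, -0.067]
wrist_force: [-7.5, 0.4, 3.9]
width: 0.0116
```

```bash
python3 st.py; python3 snap.py w11 wrist; python3 - <<'E'
import cv2
t=cv2.imread("pics/w11.png")
cv2.imwrite("pics/w11b.png",cv2.resize(t[85:225,250:450],None,fx=4,fy=4,interpolation=cv2.INTER_CUBIC))
E
```

```text
t 13.10 sx 0.5994 sy 0.1693 z 0.0721 F slide/left/up [-7.51 -0.11  3.91] M [ 0.04  0.79 -0.06] rot [179.99   0.32  -3.84] w 0.0116
t 13.10 [0.6095 0.1287 0.0721] [ 3.1414  0.0055 -0.067 ] [-7.5   0.39  3.91] 0.011571640322836863
```

View pics/w11b.png

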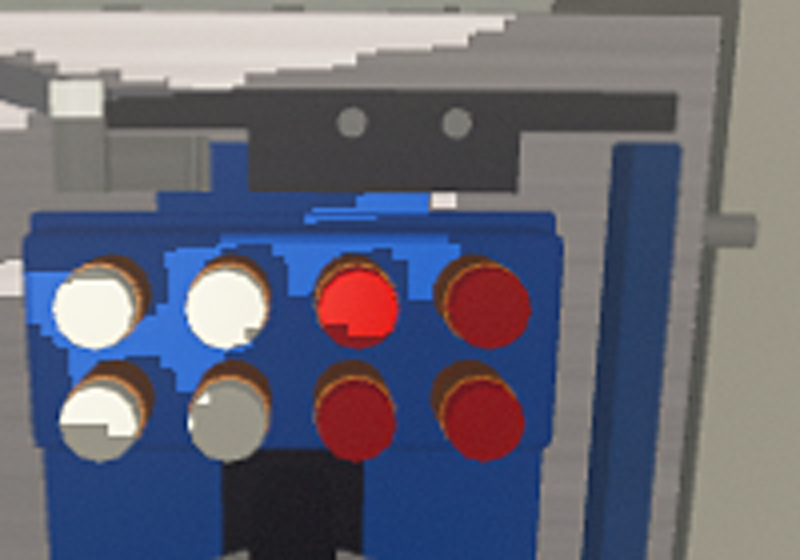

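>>> {"name": "servo_tool", "arguments": {"targets": "0 0.003 0 0 0 0 0; 0 0.006 0 0 0 0 0; 0 0.009 0 0 0 0 0; 0 0.012 0 0 0 0 0; 0 0.015 0 0 0 0 0; 0 0.018 0 0 0 0 0"}}

```text
time: 13.65
tool_pos: [0.6141, 0.1284, 0.072]
ee_rot: [3.141, 0.005, -0.067]
wrist_force: [-6.7, -0.0, 5.5]
width: 0.0119
```

```bash
python3 st.py
```

```text
t 13.65 sx 0.6041 sy 0.1693 z 0.0720 F slide/left/up [-6.66 -0.46  5.46] M [0.01 0.75 0.02] rot [179.99   0.29  -3.84] w 0.0119
```

>>> {"name": "servo_tool", "arguments": {"targets": "0 0.002 0 0 0 0 0; 0 0.004 0 0 0 0 0; 0 0.006 0 0 0 0 0"}}

```text
time: 13.9
tool_pos: [0.617, 0.1281, 0.072]
ee_rot: [3.142, 0.002, -0.067]
wrist_force: [-2.1, -0.5, 1.7]
width: 0.012
```

```bash
python3 st.py
```

```text
t 13.90 sx 0.6070 sy 0.1693 z 0.0720 F slide/left/up [-2.05 -0.59  1.69] M [-0.04  0.23  0.11] rot [ 1.7999e+02  1.1000e-01 -3.8500e+00] w 0.0120
```

The slide force dropped from 6.7 to 2 N, so the clips have snapped. I'll creep up to the stop.

>>> {"name": "servo_tool", "arguments": {"targets": "0 0.002 0 0 0 0 0; 0 0.004 0 0 0 0 0"}}

```text
time: 14.07
tool_pos: [0.6179, 0.1281, 0.072]
ee_rot: [-3.141, 0.003, -0.068]
wrist_force: [-4.1, 0.3, 2.6]
width: 0.0115
```

```bash
python3 st.py
```

```text
t 14.07 sx 0.6079 sy 0.1693 z 0.0720 F slide/left/up [-4.1 -0.   2.6] M [ 0.04  0.73 -0.04] rot [-1.7999e+02  1.5000e-01 -3.8800e+00] w 0.0115
```

>>> {"name": "servo_tool", "arguments": {"targets": "0 0.002 0 0 0 0 0; 0 0.004 0 0 0 0 0; 0 0.004 0 0 0 0 0"}}

```text
time: 14.32
tool_pos: [0.6181, 0.1281, 0.0721]
ee_rot: [-3.141, 0.004, -0.068]
wrist_force: [-6.1, 1.5, 2.3]
width: 0.012
```

```bash
python3 st.py
```

```text
t 14.32 sx 0.6081 sy 0.1693 z 0.0721 F slide/left/up [-6.19  1.12  2.31] M [ 0.13  1.13 -0.16] rot [-179.99    0.25   -3.88] w 0.0120
```

>>> {"name": "servo_tool", "arguments": {"targets": "0 0.003 0 0 0 0 0; 0 0.006 0 0 0 0 0; 0 0.008 0 0 0 0 0; 0 0.008 0 0 0 0 0"}}

```text
time: 14.65
tool_pos: [0.6186, 0.1281, 0.0723]
ee_rot: [3.142, 0.008, -0.068]
wrist_force: [-9.9, 1.8, 6.2]
width: 0.0118
```

```bash
python3 st.py
```

```text
t 14.65 sx 0.6086 sy 0.1693 z 0.0723 F slide/left/up [-10.     1.16   6.25] M [ 0.11  1.87 -0.16] rot [180.     0.45  -3.87] w 0.0118
```

>>> {"name": "servo_tool", "arguments": {"targets": "0 0.003 0 0 0 0 0; 0 0.005 0 0 0 0 0; 0 0.005 0 0 0 0 0"}}

```text
time: 14.9
tool_pos: [0.6188, 0.128, 0.0724]
ee_rot: [3.141, 0.01, -0.068]
wrist_force: [-13.8, 0.8, 7.4]
width: 0.0118
```

```bash
python3 st.py; python3 snap.py w12 wrist; python3 snap.py s12 scene; python3 - <<'E'
import cv2
t=cv2.imread("pics/w12.png")
cv2.imwrite("pics/w12b.png",cv2.resize(t[85:225,230:430],None,fx=4,fy=4,interpolation=cv2.INTER_CUBIC))
t=cv2.imread("pics/s12.png")
cv2.imwrite("pics/s12b.png",cv2.resize(t[190:310,265:425],None,fx=5,fy=5,interpolation=cv2.INTER_CUBIC))
E
```

```text
t 14.90 sx 0.6088 sy 0.1693 z 0.0724 F slide/left/up [-13.81  -0.15   7.38] M [ 0.13  2.39 -0.2 ] rot [179.99   0.59  -3.87] w 0.0118
t 14.90 [0.6188 0.128  0.0724] [ 3.1414  0.0103 -0.0675] [-13.79   0.78   7.38] 0.011847228465109216
t 14.95 [0.6187 0.1281 0.0723] [ 3.1414  0.0103 -0.0675] [-13.38   0.29   8.12] 0.011667437619265383
```

View pics/w12b.png

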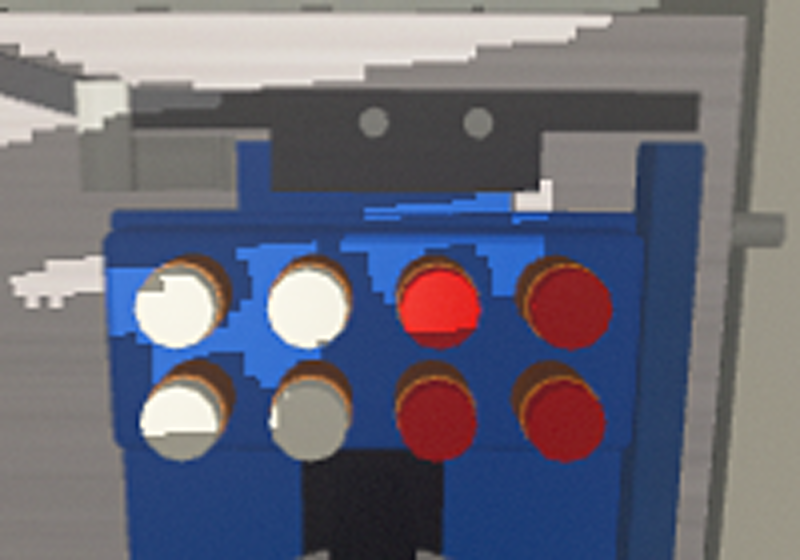

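View pics/s12b.png

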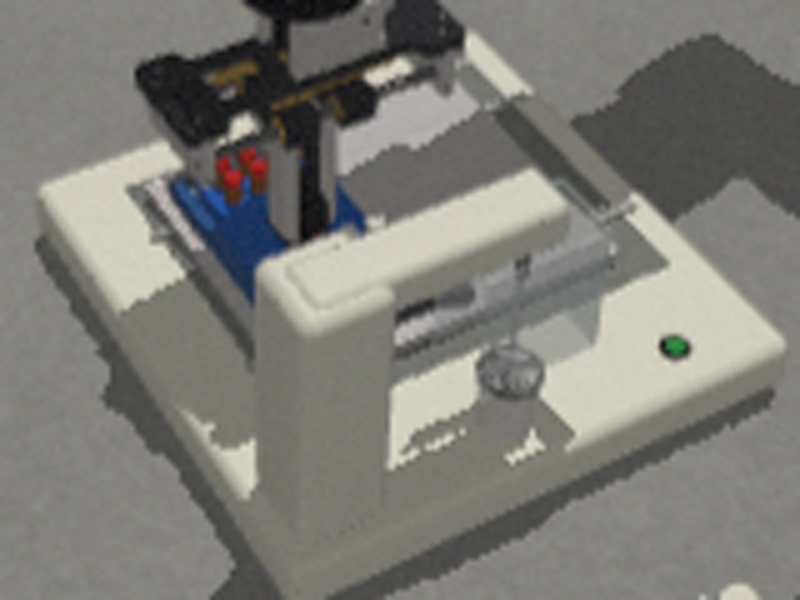

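The tray edge meets the stop, 13.4 N is felt, and the left ear's rear edge at (237,165) is past the clip tip at (228,165). I'll relax the push before opening.

>>> {"name": "servo_tool", "arguments": {"targets": "0 -0.008 0 0 0 0 0; 0 -0.015 0 0 0 0 0; 0 -0.018 0 0 0 0 0; 0 -0.018 0 0 0 0 0; 0 -0.018 0 0 0 0 0"}}

```text
time: 15.42
tool_pos: [0.6179, 0.1281, 0.0721]
ee_rot: [-3.141, 0.002, -0.068]
wrist_force: [-4.0, 1.7, 0.8]
width: 0.0116
```

```bash
python3 st.py
```

```text
t 15.42 sx 0.6079 sy 0.1693 z 0.0721 F slide/left/up [-4.1   1.48  0.79] M [ 0.2   0.81 -0.16] rot [-1.7999e+02  1.1000e-01 -3.8700e+00] w 0.0116
```

>>> {"name": "servo_tool", "arguments": {"targets": "0 -0.005 0 0 0 0 0; 0 -0.005 0 0 0 0 0; 0.4 -0.005 0 0 0 0 0; 0.4 -0.005 0 0 0 0 0; 0.4 -0.005 0 0 0 0 0; 0.4 -0.005 0 0 0 0 0"}}

```text
time: 15.92
tool_pos: [0.6181, 0.1278, 0.0733]
ee_rot: [-3.141, -0.002, -0.068]
wrist_force: [0.1, 0.6, 0.1]
width: 0.0351
```

```bash
python3 st.py; python3 snap.py w13 wrist; python3 - <<'E'
import cv2
t=cv2.imread("pics/w13.png")
cv2.imwrite("pics/w13b.png",cv2.resize(t[85:325,200:480],None,fx=2.5,fy=2.5,interpolation=cv2.INTER_CUBIC))
E
```

```text
t 15.92 sx 0.6081 sy 0.1690 z 0.0733 F slide/left/up [0.11 0.6  0.11] M [-0.11  0.11 -0.01] rot [-1.7999e+02 -1.1000e-01 -3.8800e+00] w 0.0351
t 15.92 [0.6181 0.1278 0.0733] [-3.1415e+00 -1.9000e-03 -6.7700e-02] [0.15 0.59 0.11] 0.03514817557022922
```

View pics/w13b.png

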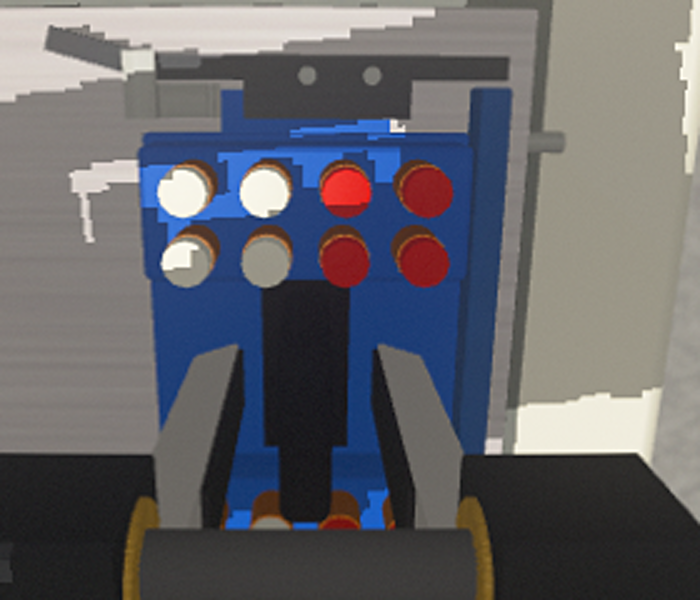

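Released, and no force remains. Lifting straight up.

>>> {"name": "servo_tool", "arguments": {"targets": "0.4 0 0 -0.02 0 0 0; 0.4 0 0 -0.08 0 0 0; 0.4 0 0 -0.16 0 0 0; 0.4 0 0 -0.28 0 0 0; 0.4 0 0 -0.4 0 0 0; 0.4 0 0 -0.5 0 0 0; 0.4 -0.15 0.05 -0.55 0 0 0; 0.4 -0.3 0.1 -0.6 0 0 0; 0.4 -0.5 0.2 -0.6 0 0 0; 0.4 -0.6 0.25 -0.6 0 0 0; 0.4 -0.6 0.25 -0.6 0 0 0; 0.4 -0.6 0.25 -0.6 0 0 0"}}

```text
time: 16.97
tool_pos: [0.462, 0.0753, 0.2237]
ee_rot: [-3.141, -0.002, -0.068]
wrist_force: [1.2, -0.6, -0.9]
width: 0.0378
```

```bash
python3 st.py; python3 snap.py w14 wrist; python3 snap.py s14 scene; python3 snap.py t14 top; python3 - <<'E'
import cv2
t=cv2.imread("pics/s14.png")
cv2.imwrite("pics/s14b.png",cv2.resize(t[190:310,265:425],None,fx=5,fy=5,interpolation=cv2.INTER_CUBIC))
E
```

```text
t 16.97 sx 0.4559 sy 0.1062 z 0.2237 F slide/left/up [ 1.29 -0.56 -0.94] M [-0.01  0.05 -0.  ] rot [-1.7998e+02 -1.4000e-01 -3.9200e+00] w 0.0378
t 16.97 [0.462  0.0753 0.2237] [-3.1412e+00 -2.4000e-03 -6.8500e-02] [ 1.25 -0.65 -0.94] 0.037773187070527126
t 17.02 [0.4635 0.0757 0.2238] [-3.141e+00 -2.900e-03 -6.810e-02] [0.45 0.26 0.04] 0.03725328796480639
t 17.07 [0.4643 0.0759 0.2237] [-3.1411e+00 -2.5000e-03 -6.7800e-02] [-0.21  0.97  1.14] 0.03748567578378042
```

View pics/w14.png

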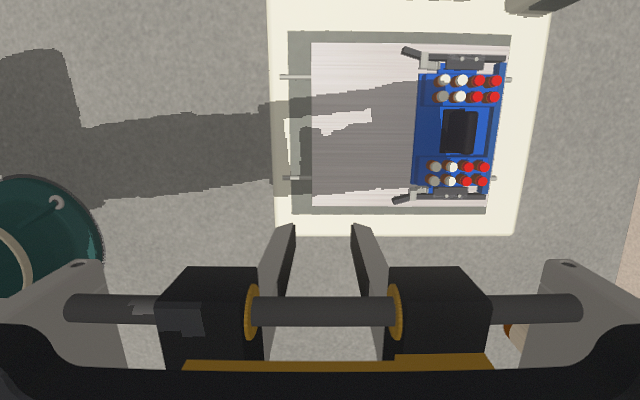

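View pics/s14b.png

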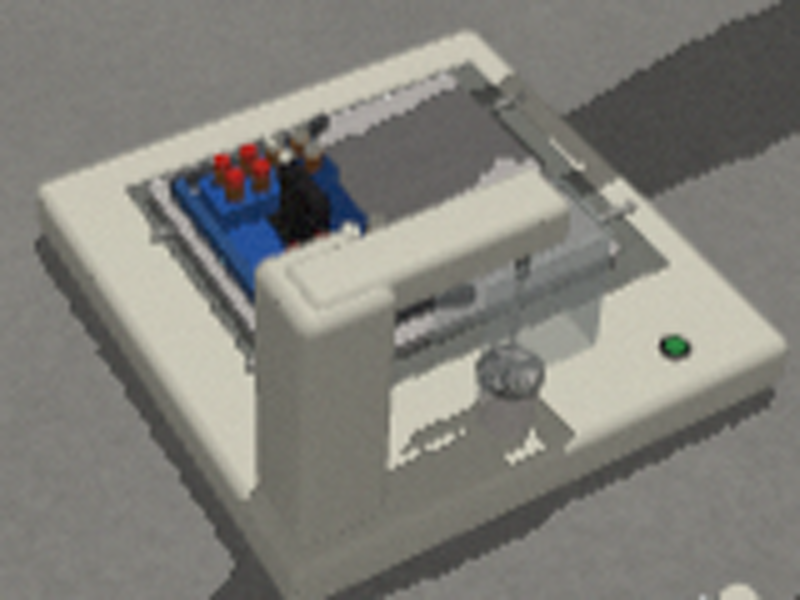

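The tray sits docked at (460,125) in the wrist view, both ears in their slots. Next, a zoom on the clips.

```bash
python3 - <<'E'
import cv2
t=cv2.imread("pics/w14.png")
cv2.imwrite("pics/w14b.png",cv2.resize(t[35:215,385:525],None,fx=5,fy=5,interpolation=cv2.INTER_CUBIC)[:, :][0:900])
a=cv2.resize(t[40:85,390:520],None,fx=6,fy=6,interpolation=cv2.INTER_CUBIC);b=cv2.resize(t[165:210,385:515],None,fx=6,fy=6,interpolation=cv2.INTER_CUBIC)
import numpy as np
cv2.imwrite("pics/w14c.png",np.vstack([a,b]))
E
```

```text
(no output)
```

View pics/w14c.png

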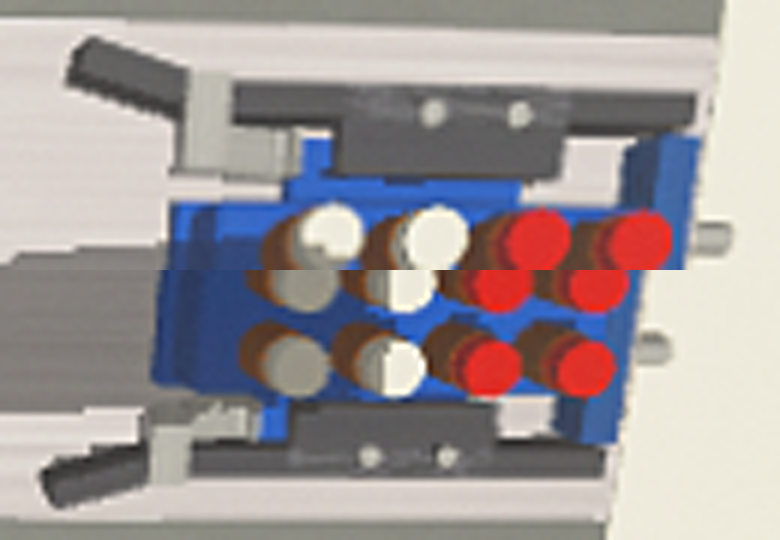

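```bash
python3 -c "
from h import *
frac([.59,-.03,.18],-3.85)"
```

```text
t 17.12 d [0.5285 0.3891 0.1745] rv [-0.0001 -0.0006 -0.0001] dist 0.1698
```

>>> {"name": "servo_tool", "arguments": {"targets": "0.4 0.13 0.1 0 0 0 0; 0.4 0.26 0.2 0.05 0 0 0; 0.4 0.4 0.3 0.1 0 0 0; 0.4 0.5 0.37 0.15 0 0 0; 0.4 0.528 0.389 0.17 0 0 0; 0.4 0.528 0.389 0.17 0 0 0; 0.4 0.528 0.389 0.17 0 0 0; 0.4 0.528 0.389 0.17 0 0 0"}}

```text
time: 17.78
tool_pos: [0.5888, -0.0291, 0.181]
ee_rot: [-3.141, -0.001, -0.066]
wrist_force: [0.1, -0.9, -0.1]
width: 0.0375
```

```bash
python3 st.py; python3 snap.py w15 wrist; python3 - <<'E'
import cv2
t=cv2.imread("pics/w15.png")
cv2.imwrite("pics/w15b.png",cv2.resize(t[20:210,220:480],None,fx=3,fy=3,interpolation=cv2.INTER_CUBIC))
E
```

```text
t 17.78 sx 0.5894 sy 0.0105 z 0.1810 F slide/left/up [ 0.14 -0.92 -0.09] M [-0.08  0.04  0.03] rot [-1.7997e+02 -4.0000e-02 -3.8100e+00] w 0.0375
t 17.78 [ 0.5888 -0.0291  0.181 ] [-3.141e+00 -6.000e-04 -6.640e-02] [ 0.07 -0.93 -0.09] 0.037508910493305465
```

View pics/w15b.png

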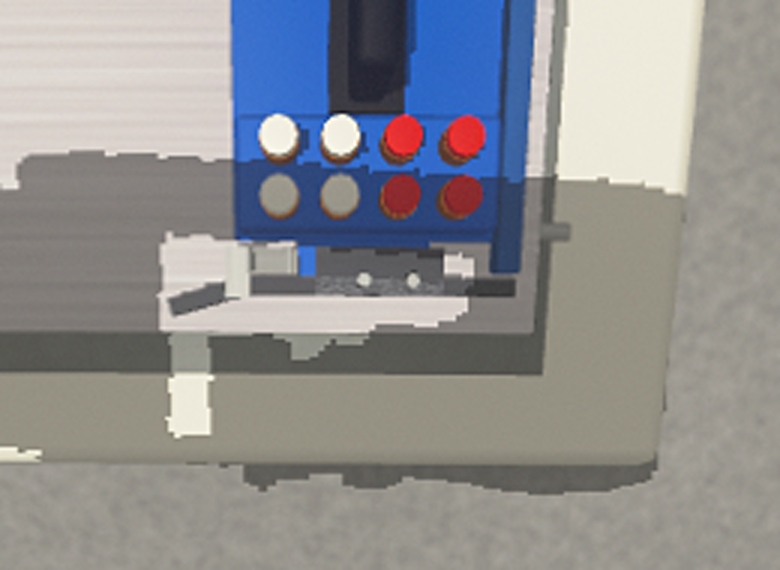

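The right ear's rear edge at (299,262) is level with or past the clip tip at (298,262), and the plate edge meets the stop at x≈500. The robot is touching nothing, so I'm handing in.

```bash
python3 -c "
from bench import robot
print(robot.close_job())"
```

```text
the job is handed in; nothing more can be done
None
```

The blue vial tray is loaded in the autosampler, up against the blue back stop, and the job was handed in at about 18 s of the 53 s allowed.

- **Loading:** I gripped the tray by its centre grip, lifted it level and laid it on the shuttle floor, feeling about 6 N as it touched. With the ears lined up to about 1.5 mm from the left wall, I slid it in.
- **Felt on the way in:** The slide force reached about 12 N up the clips, a little above the 3 to 10 N stated. It stayed at 6 to 7.5 N while the clips rode on the ears, the upper end of the 1 to 7 N expected. It dropped to 2 N at the snap.
- **At the stop:** The stop was met about 1 mm later. I pushed to 13.8 N, below the 20 N limit, then eased off and opened the fingers. No force was left on the tray.
- **Last checks:** The close-up pictures show the tray's far edge against the stop and the left ear's rear edge just past its clip tip. The right ear's rear edge looks level with or just past its clip tip. The 2.5 mm clip drop itself cannot be seen from above, so "both clips down" rests mainly on the force drop. The other bench items were never approached, but I did not check them again at the end.
- **Disagreement:** The top camera put the shuttle's middle line about 5 mm to the left of where the wrist camera put it. I relied on close-up wrist views, and the tray entered the slots with only small side forces (about 1 N).

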